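# Lock the sample carriage of an analyser with its rod

### The job

Lock the sample carriage on the loading dock: slide the carriage sideways until its window stands in line with the holes of the dock, then take the steel rod from its rest and thread it through the dock's lug, through the floating bush in the carriage (feel for its hole, it may stand a little high or low) and into the socket of the far block, fully home, with its black head against the lug. Feel your way and do not force the rod against the carriage. Leave the rod in place, let go of everything, and do not disturb the bottle or the box nearby.

Things in the scene. Friction and masses are not known exactly. Their poses are not given: they have to be found in the camera images.
- dock_mouth (a point): Centre of the 16 mm hole in the outer face of the dock's aluminium lug, where the rod enters, 75 mm above the bench. x: level, along the line of holes into the dock (the rod's way); y: level, along the carriage's slide; z: up. Lug: 12 mm thick (x), 46 mm wide, top 25 mm above the hole axis. The fixed dock's white base, 170 mm wide, 14 mm high, spans x = -27 to 188 mm from here.
- dock_socket (a point): Mouth of the blind 16 mm socket, 56 mm deep, in the dock's grey far block, 100 mm beyond dock_mouth on the same axis; axes as dock_mouth. The block is 72 mm long (x), 64 mm wide, its top 25 mm above the hole axis.
- carriage: The white tube carriage with all it carries (tab, caps, bush): origin on the bench, under the line of the holes when in line, 76 mm beyond dock_mouth. Pressing the rod on it with over 30 N counts as forcing.
- carriage_tab (a point): Middle height for gripping the upright tab on top of the white tube carriage, 133 mm above the bench; axes as dock_mouth. Tab: 30 mm (x) by 14 mm (y), from 101 to 146 mm above the bench. The carriage slides along y only, up to 25 mm either way, stays where left, takes 3 N to move; at the start up to 20 mm off line. Carriage: 44 mm (x) by 96 mm, top 101 mm above the bench, caps 7 mm higher 36 mm to either side of the tab.
- carriage_window (a point): Centre of the carriage's square through window, on its lug side, straight below the tab, 46 mm beyond dock_mouth and level with it; in line when its y in that frame is 0. In it, its face 4 mm deeper, a bush 30 mm long (x), 24 mm high, with a 15.5 mm hole floats up and down: it starts up to 7 mm high or low (not measured: feel for it), about 3 N moves it, it stays where left.
- rod_mid (a point): The loose locking rod: steel shaft 14 mm thick, 154 mm long, about 0.2 kg. This point is half-way along the shaft, on its axis, 77 mm from the nose; x runs along the rod to the nose (y, z may be turned about it). The nose is blunt (0.4 mm chamfer). At the start the rod lies level, axis 50 mm above the bench, nose towards the dock. Fully home it is 77 mm past dock_mouth.
- rod_head (a point): Inner (nose side) face of the rod's head, on its axis, 77 mm behind rod_mid: a black disc, 36 mm diameter, 10 mm thick, on the end of the shaft. This face lies on the lug's face when the rod is fully home. Axes as rod_mid.
- rest: Fixed grey rest that holds the rod at the start; origin on the bench below the rod's middle (within 3 mm), x towards the nose. Two notched posts, 8 mm thick (x), 30 mm wide, 54 mm high, at x = 52 and x = -23 mm, on a base 56 mm wide, 8 mm high, x = -41 to 69 mm. Between the rear post and the head the shaft is free for gripping (the head is at x = -77 mm).
- reagent_mid (a point): Bystander: closed white bottle, 56 mm diameter, 110 mm high; point at its middle.
- tipbox_mid (a point): Bystander: blue box with clear lid, 120 by 80 by 62 mm; point at its middle.

How it is judged:
At the end, for the whole second after the job is handed in: The rod lies through the lug, the carriage's bush and the far socket, its head within 3 mm of the lug's face, its middle within 3 mm of the hole axis and parallel to it within 0.05 rad; the carriage is in line within 4 mm; all is at rest and released (x of rod_mid in the frame of dock_mouth between 0.074 and 0.08 m and y of rod_mid in the frame of dock_mouth between -0.003 and 0.003 m and z of rod_mid in the frame of dock_mouth between -0.003 and 0.003 m and angle between the x axis of rod_mid and the x axis of dock_mouth, either way round below 0.05 rad and y of carriage_tab in the frame of dock_mouth between -0.004 and 0.004 m and linear speed of rod below 0.01 m/s); the robot touches nothing.
It fails at once if the rod is forced against the carriage or its bush with over 30 N (contact force between rod and carriage above 30 N).
It fails at once if the bottle is shoved more than 30 mm (distance of reagent_mid from where it was at the start of the episode above 0.03 m).
It fails at once if the box is shoved more than 30 mm (distance of tipbox_mid from where it was at the start of the episode above 0.03 m).
It also fails if it takes over 72 s, if anything falls off the work surface, if the arm or the gripper's body presses on something with over 40 N, if the wrist force passes 120 N, or if a joint passes its speed limit or range.

### The arm

A 6-joint arm with a two-finger parallel gripper is mounted at the origin on the work surface. World frame = base frame: x ahead of the robot, y to its left, z up, the work surface at z = 0. Lengths are in m, angles in rad, forces in N, time in s.
With the tool pointing down it reaches from about 0.25 to 0.775 m from the base axis. Payload 4 kg.
Tool frame: the origin (TCP) lies midway between the tips of the shut fingers; the grasp point (between the pads) lies 19 mm behind it; z points along the fingers, x is the direction in which the jaws open and shut, and the axes are right-handed (so a half turn about z gives the same grasp; the last joint's range is limited). The gripper opens to 94 mm and grips with 3 to 60 N. Pads are 16 mm wide; open, the fingers measure 119 mm over their backs; the gripper's body (75 mm by 177 mm) begins 78 mm behind the grasp point.
Start: joints at [1.161, 0.087, 1.371, -0, 1.684, -0.103], TCP at [0.166, 0.524, 0.206] pointing down, gripper open.
Joint ranges: [-3.1, 3.1], [-0.76, 2.03], [0.27, 2.55], [-1.08, 4.22], [0.17, 2.65], [-2.57, 2.57]. Speed limits (rad/s): [2.79, 2.79, 3.14, 3.14, 3.14, 3.14].

### API

Orientations are given as [roll, pitch, yaw] about the fixed x, y, z axes, in that order (R = Rz(yaw) Ry(pitch) Rx(roll)).
In Python, from bench import robot gives the robot as it stands.
- The arm moves only by the shell command python3 -m handwheel 'ROWS'. ROWS is a JSON object of lists of equal length, an entry for each row: "delta_pos": the shift along the tool's x, y, z in mm, a list of three; "rotation": the turn, a rotation vector about the tool's x, y, z in rad, a list of three; "claw": the closure, from -1 (fully open) to 1 (shut). In form: {"delta_pos": [[tx, ty, tz], ...], "rotation": [[wx, wy, wz], ...], "claw": [claw, ...]}. A call has exactly 8 rows; each row shifts and turns the commanded pose from where the row before left it, along the tool's axes as they then stand; what a row does not reach is not made up. A row lasts 1/8 s, in which the tool goes at most 62.5 mm and 10.7 degrees, less where a joint would pass 70% of its speed; a pose out of reach is approached as far as the arm can. A call with a gripper value outside its range is refused whole. The fingers move at their own pace and stop on an object; the grip force is fixed at half the most. Time passes only in rows, so rows that do not move let the fingers close, or fill a call up. It gives the time, the measured TCP pose, the force and the opening at its end, in the units of the state.
- robot.get_obs(): the state, without advancing time (a new reading comes with each control period).
- robot.snapshot(name): name is "side" or "top"; returns a dict with "color" (420x560x3 uint8, red, green, blue), "intrinsics" (3x3 intrinsics, pixels), "eye" and "rotation" of the camera in the world. Camera axes: x right, y down, z forward; pixel columns grow to the right and rows downward; lengths in m; the calibration is good to about 2 mm. A picture is of the moment at which its call begins. There is no depth.
- robot.close_job(): hands the job in, once; it reports no verdict.
The state is a dict: "time": time; "joint_positions": joint angles; "qvel": joint speeds; "joint_torque": joint torques, N m; "tool_pos": TCP position; "ee_rot": TCP orientation; "wrist_force": force on the tool from outside, world axes, zero at the start; "wrist_torque": the same for the moment, N m; "width": finger opening in m.
Only numpy, scipy, OpenCV 4.12 (cv2) and the standard library are available. Lean on these libraries where they do the work, as an engineer would, in place of code of your own. Each camera call takes 0.05 s, during which the arm holds its last target.

## Working session

There is one attempt and no reset: what is moved stays moved. The work goes in short steps, Python scripts to look and compute and a shell command to move; the robot and the scene stay as the last step left them, time stands still between calls to the robot, and variables do not carry over. Pictures are saved under pics/ and viewed, and the job is handed in when it is done.

```bash
ls; mkdir -p pics; python3 - <<'E'
from bench import robot
import cv2,numpy as np
o=robot.get_obs()
for k,v in o.items(): print(k,np.round(v,4))
for n in ("side","top"):
    s=robot.snapshot(n)
    cv2.imwrite(f"pics/{n}0.png",s["color"][:,:,::-1])
    np.savez(f"pics/{n}0.npz",**s)
    print(n,s["intrinsics"],s["eye"],s["rotation"])
E
```

```text
pics
time 0.0
joint_positions [ 1.1609  0.0879  1.3722  0.      1.6836 -0.1031]
qvel [-0.0018 -0.0006  0.0004  0.0006  0.0003 -0.0001]
joint_torque [-1.30000e-03 -3.40186e+01 -3.02425e+01  7.18000e-02  3.31000e-02
 -2.00000e-04]
tool_pos [0.1659 0.5238 0.2043]
ee_rot [-3.1413e+00  2.2000e-03  1.2640e+00]
wrist_force [-0.8125 -0.2065  0.0935]
wrist_torque [-0.0111 -0.0471  0.0423]
width 0.0938
side [[403.27802066   0.         278.62222361]
 [  0.         403.27802066 209.60849713]
 [  0.           0.           1.        ]] [ 0.23949405 -0.80255221  0.72165667] [-2.19811559 -0.01364903 -0.31339862]
top [[536.24095169   0.         277.85680592]
 [  0.         536.24095169 208.02494289]
 [  0.           0.           1.        ]] [ 0.27228782 -0.01839209  1.55317145] [-2.97514267  0.01547943 -1.5676987 ]
```

View pics/side0.png

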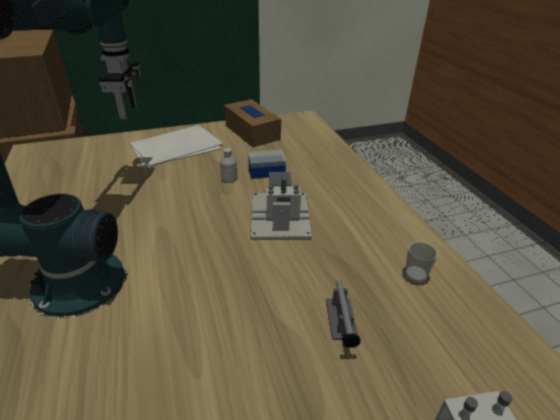

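View pics/top0.png

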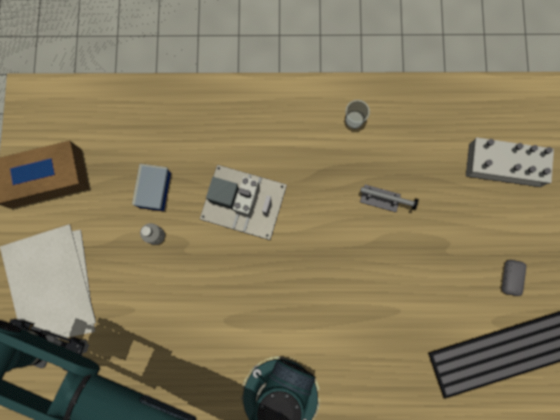

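The side view shows the dock at about (280,210), the rod on its rest at (345,315) and the bottle and box behind the dock. In the top view the dock is at (243,200) and the rod at (388,198), with its black head at (416,204). I'll zoom in next.

```bash
cat > h.py <<'E'
import numpy as np,cv2
from scipy.spatial.transform import Rotation as R
def load(n): return dict(np.load(f"pics/{n}.npz"))
def Rc(s): return R.from_euler('xyz',s["rotation"]).as_matrix()
def ray(s,u,v):
    d=Rc(s)@np.linalg.inv(s["intrinsics"])@np.array([u,v,1.]); return s["eye"],d/np.linalg.norm(d)
def plane(s,u,v,z):
    e,d=ray(s,u,v); return e+d*(z-e[2])/d[2]
def tri(s1,p1,s2,p2):
    e1,d1=ray(s1,*p1);e2,d2=ray(s2,*p2)
    t=np.linalg.lstsq(np.c_[d1,-d2],e2-e1,rcond=None)[0]
    a=e1+t[0]*d1;b=e2+t[1]*d2
    return (a+b)/2,np.linalg.norm(a-b)
def proj(s,P):
    p=s["intrinsics"]@(Rc(s).T@(np.asarray(P)-s["eye"])); return p[:2]/p[2]
def snap(n,name):
    from bench import robot
    s=robot.snapshot(n); np.savez(f"pics/{name}.npz",**s); cv2.imwrite(f"pics/{name}.png",s["color"][:,:,::-1]); return s
def crop(s,u0,v0,w,h,k,fn):
    c=s["color"][v0:v0+h,u0:u0+w,::-1]; c=cv2.resize(c,None,fx=k,fy=k,interpolation=cv2.INTER_CUBIC)
    c=cv2.convertScaleAbs(c,alpha=1.4)
    for i in range(0,w,10):
        cv2.line(c,(i*k,0),(i*k,6),(0,0,255),1)
        if i%20==0: cv2.putText(c,str(u0+i),(i*k,16),0,.4,(0,0,255),1)
    for i in range(0,h,10):
        cv2.line(c,(0,i*k),(6,i*k),(0,0,255),1)
        if i%20==0: cv2.putText(c,str(v0+i),(6,i*k+4),0,.4,(0,0,255),1)
    cv2.imwrite(f"pics/{fn}.png",c)
E
python3 - <<'E'
from h import *
t=load("top0");s=load("side0")
print(Rc(t).round(3),Rc(s).round(3))
crop(t,195,160,100,84,7,"t_dock");crop(s,240,165,80,80,7,"s_dock")
crop(t,350,175,75,45,8,"t_rod");crop(s,315,275,60,75,8,"s_rod")
E
```

```text
[[ 0.003 -0.986  0.166]
 [-1.    -0.     0.016]
 [-0.015 -0.166 -0.986]] [[ 0.951 -0.17   0.257]
 [-0.308 -0.562  0.768]
 [ 0.014 -0.81  -0.587]]
```

View pics/t_dock.png

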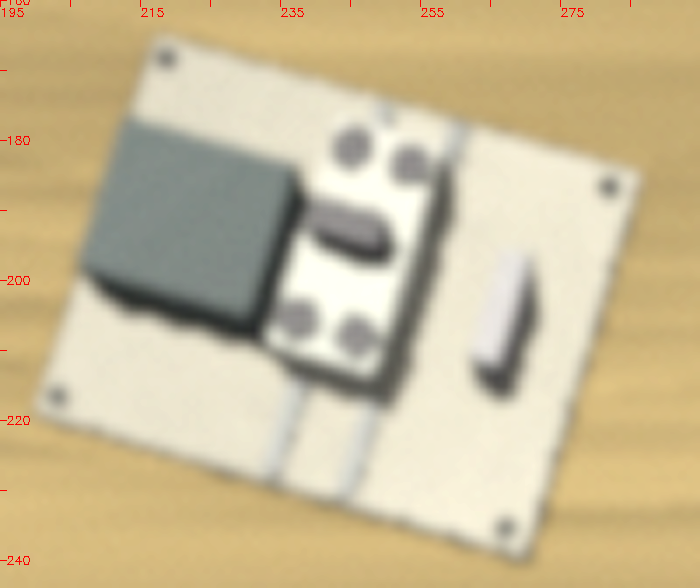

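View pics/s_dock.png

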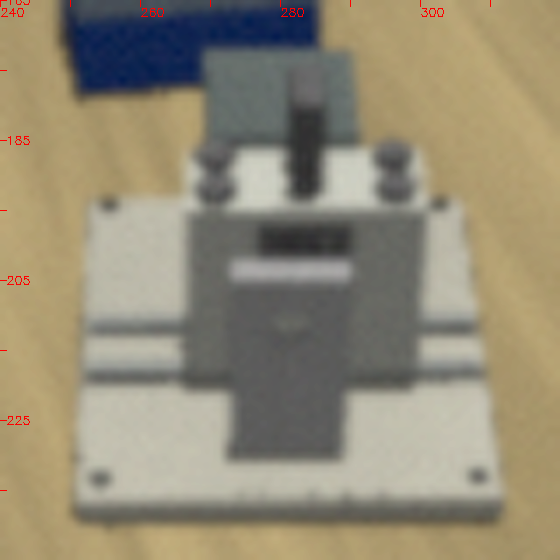

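View pics/t_rod.png

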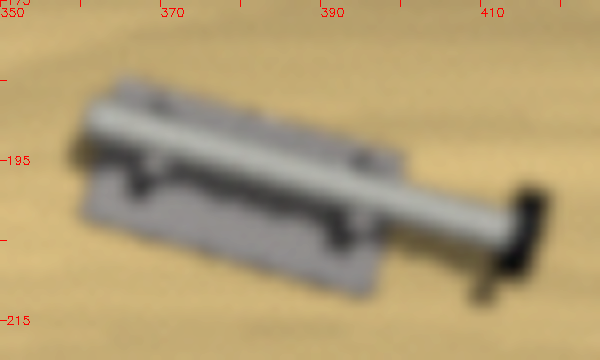

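View pics/s_rod.png

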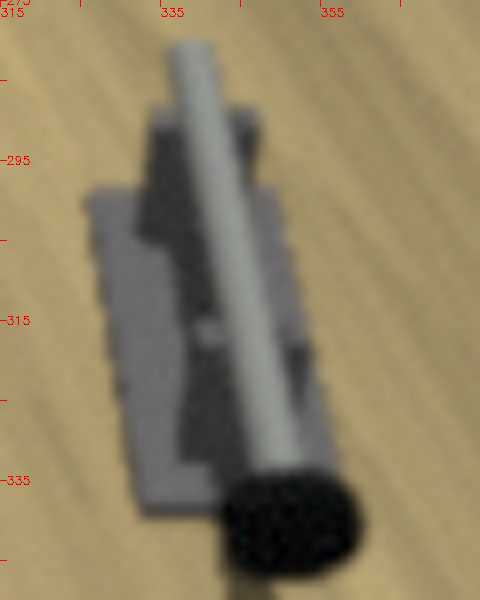

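```bash
python3 - <<'E'
from h import *
t=load("top0");s=load("side0")
# base screws (dark blobs) refine by weighted centroid
def dark(s,u,v,r=3):
    g=cv2.cvtColor(s["color"],cv2.COLOR_RGB2GRAY).astype(float)
    u0,v0=int(round(u)),int(round(v)); p=g[v0-r:v0+r+1,u0-r:u0+r+1]
    w=np.clip(np.percentile(p,60)-p,0,None)
    w[w<0.25*w.max()]=0
    yy,xx=np.mgrid[v0-r:v0+r+1,u0-r:u0+r+1]; return np.array([(w*xx).sum(),(w*yy).sum()])/w.sum()
# crop px -> image: resize centre convention u=u0+(px+.5)/k-.5
c=lambda u0,v0,px,py,k=7:(u0+(px+.5)/k-.5,v0+(py+.5)/k-.5)
ts=[dark(t,*c(195,160,*q)) for q in ((166,58),(608,187),(505,527),(57,397))]
ss=[dark(s,*c(240,165,*q)) for q in ((108,204),(440,203),(478,475),(100,478))]
# order top: far-left(block,+x world)... map
for p in ts: print("top",p.round(2),plane(t,*p,.014).round(4))
for p in ss: print("side",p.round(2),plane(s,*p,.014).round(4))
E
```

```text
top [216.97 167.41] [0.6524 0.1865 0.014 ]
top [281.86 185.59] [ 0.5975 -0.0053  0.014 ]
top [267.05 236.42] [0.4477 0.0372 0.014 ]
top [201.75 216.23] [0.5065 0.2277 0.014 ]
side [255.18 193.02] [0.5062 0.2297 0.014 ]
side [300.82 194.54] [0.6417 0.1798 0.014 ]
side [308.86 232.02] [ 0.5974 -0.0024  0.014 ]
side [253.72 233.66] [0.449  0.0355 0.014 ]
```

```bash
python3 - <<'E'
from h import *
t=load("top0");s=load("side0")
for (im,u0,v0,w,h,pts) in ((t,195,160,100,84,dict(block=(190,220),lug=(505,300),carr=(325,280),cap1=(352,147),cap2=(412,165),cap3=(298,320),cap4=(357,338),tab=(345,222),tabsh=(380,255),base=(550,250),basew=(180,480))),(s,240,165,80,80,dict(block=(250,90),lug=(290,270),lugface=(285,400),car=(260,180),carface=(210,300),tabtop=(305,85),tabface=(305,140)))):
    c=im["color"][v0:v0+h,u0:u0+w]; c=cv2.resize(c,None,fx=7,fy=7,interpolation=cv2.INTER_CUBIC)
    for k,(x,y) in pts.items(): print(k,c[y-3:y+4,x-3:x+4].mean((0,1)).round())
E
```

```text
block [91. 98. 95.]
lug [165. 162. 159.]
carr [188. 188. 175.]
cap1 [103. 101. 100.]
cap2 [104. 101. 100.]
cap3 [105. 103. 101.]
cap4 [107. 104. 103.]
tab [107. 104. 103.]
tabsh [54. 54. 52.]
base [173. 167. 152.]
basew [148. 129.  87.]
block [72. 79. 76.]
lug [117. 117. 116.]
lugface [66. 66. 65.]
car [147. 147. 139.]
carface [72. 72. 69.]
tabtop [75. 75. 76.]
tabface [36. 35. 36.]
```

```bash
python3 - <<'E'
from h import *
t=load("top0")
u0,v0,w,h,k=195,160,100,84,8
c=cv2.resize(t["color"][v0:v0+h,u0:u0+w].astype(np.float32),None,fx=k,fy=k,interpolation=cv2.INTER_CUBIC)
R_,G,B=c[...,0],c[...,1],c[...,2]
def comp(mask,seed):
    x,y=int((seed[0]+.5)*k/7),int((seed[1]+.5)*k/7)
    n,l=cv2.connectedComponents(mask.astype(np.uint8),connectivity=4)
    if l[y,x]==0: print("seed off"); return None
    m=(l==l[y,x]).astype(np.uint8)
    cs,_=cv2.findContours(m,cv2.RETR_EXTERNAL,cv2.CHAIN_APPROX_NONE); cc=max(cs,key=cv2.contourArea)
    (cx,cy),wh,a=cv2.minAreaRect(cc); M=cv2.moments(cc)
    im=lambda x,y:(u0+(x+.5)/k-.5,v0+(y+.5)/k-.5)
    box=[im(*b) for b in cv2.boxPoints(((cx,cy),wh,a))]
    return im(cx,cy),im(M['m10']/M['m00'],M['m01']/M['m00']),box,np.array(wh)/k
def show(n,r,z):
    if r is None: return
    print(n,np.round(r[0],2),"rect",plane(t,*r[0],z).round(4),"cent",plane(t,*r[1],z).round(4),"wh",r[3].round(1))
    P=np.array([plane(t,*b,z)[:2] for b in r[2]])
    for i in range(2):
        d=P[i+1]-P[i]; print("   side",np.linalg.norm(d).round(4),np.degrees(np.arctan2(d[1],d[0])).round(2)%180)
    return r
blk=(G>R_+3)&(R_>70)&(R_<135)
blk=cv2.morphologyEx(blk.astype(np.uint8),cv2.MORPH_OPEN,np.ones((9,9)))
show("block",comp(blk,(190,220)),.100)
show("lug",comp(cv2.erode(((R_-B)<13).astype(np.uint8)*(R_>115),np.ones((3,3))),(505,300)),.100)
show("carr",comp(R_+G>2*145,(325,280)),.101)
g=(R_+G+B)/3
for i,sd in enumerate(((352,147),(412,165),(298,320),(357,338))):
    show(f"cap{i}",comp(g<145,sd),.108)
show("base?",comp(cv2.morphologyEx(((R_-B)<42).astype(np.uint8),cv2.MORPH_CLOSE,np.ones((5,5))),(550,250)),.014)
xd=np.array([np.cos(np.radians(73.7)),np.sin(np.radians(73.7))])
E
```

```text
block [221.48 190.77] rect [0.5647 0.1611 0.1   ] cent [0.5651 0.1613 0.1   ] wh [25.  22.6]
   side 0.0635 164.65
   side 0.0701 72.81
lug [266.36 204.12] rect [0.5273 0.0365 0.1   ] cent [0.5295 0.0372 0.1   ] wh [ 5.4 17.6]
   side 0.0491 162.44
   side 0.0151 71.54
carr [232.82 187.66] rect [0.5733 0.1297 0.101 ] cent [0.5859 0.113  0.101 ] wh [44.4 38.6]
   side 0.1086 161.91
   side 0.1248 69.94
cap0 [244.9  180.61] rect [0.5917 0.0959 0.108 ] cent [0.5919 0.0961 0.108 ] wh [6.  6.5]
   side 0.0179 117.22
   side 0.0169 26.629999999999995
cap1 [244.5 201.5] rect [0.5331 0.0962 0.108 ] cent [0.5331 0.0962 0.108 ] wh [83.9 99.9]
   side 0.2778 89.94
   side 0.2333 179.88
cap2 [244.5 201.5] rect [0.5331 0.0962 0.108 ] cent [0.5331 0.0962 0.108 ] wh [83.9 99.9]
   side 0.2778 89.94
   side 0.2333 179.88
cap3 [244.5 201.5] rect [0.5331 0.0962 0.108 ] cent [0.5331 0.0962 0.108 ] wh [83.9 99.9]
   side 0.2778 89.94
   side 0.2333 179.88
base? [242.75 201.72] rect [0.5494 0.1088 0.014 ] cent [0.5492 0.1082 0.014 ] wh [75.7 59.3]
   side 0.1759 165.35
   side 0.2243 73.4
```

```bash
cat > h2.py <<'E'
from h import *
class V:
    def __init__(s,im,u0,v0,w,h,k=8):
        s.im=im;s.u0=u0;s.v0=v0;s.k=k
        s.c=cv2.resize(im["color"][v0:v0+h,u0:u0+w].astype(np.float32),None,fx=k,fy=k,interpolation=cv2.INTER_CUBIC)
        s.R,s.G,s.B=[s.c[...,i] for i in range(3)]; s.g=s.c.mean(2)
    def comp(s,mask,uv):
        k=s.k;x,y=int((uv[0]-s.u0+.5)*k),int((uv[1]-s.v0+.5)*k)
        n,l=cv2.connectedComponents(mask.astype(np.uint8),connectivity=4)
        if l[y,x]==0: print("seed off"); return None
        m=(l==l[y,x]).astype(np.uint8)
        cs,_=cv2.findContours(m,cv2.RETR_EXTERNAL,cv2.CHAIN_APPROX_NONE); cc=max(cs,key=cv2.contourArea)
        f=lambda a:np.array([s.u0,s.v0])+(np.asarray(a,float)+.5)/k-.5
        M=cv2.moments(cc)
        return dict(cent=f([M['m10']/M['m00'],M['m01']/M['m00']]),box=f(cv2.boxPoints(cv2.minAreaRect(cc))),cnt=f(cc[:,0,:]),area=M['m00']/k/k)
E
python3 - <<'E'
from h2 import *
t=load("top0");s=load("side0")
S=V(s,240,165,80,80);T=V(t,195,160,100,84)
a=S.comp(S.g>93,(281,203.5)); 
for n,r in (("luS",a),("tabtopS",S.comp((S.g>55)&(S.g<95),(283.5,177))),("carS",S.comp(S.g>110,(295,192)))):
    if r: print(n,r["cent"].round(2),"bb",r["cnt"].min(0).round(2),r["cnt"].max(0).round(2),r["area"].round(1))
for sd in ((245.1,181),(253.7,183.3),(237.3,205.5),(245.8,208.1)):
    u,v=int(sd[0]),int(sd[1]); 
    TT=V(t,u-4,v-4,10,10)
    r=TT.comp(TT.g<135,sd); print("cap",r["cent"].round(2),r["area"].round(1),plane(t,*r["cent"],.108).round(4))
for n,P in (("lugctr",(.5295,.0372,.1)),("blockctr",(.565,.1612,.1)),("mouth",(.5278,.0314,.075))):
    print(n,"in side",proj(s,P).round(2))
E
```

```text
seed offTraceback (most recent call last):
  File "<stdin>", line 6, in <module>
AttributeError: 'float' object has no attribute 'round'
```

```bash
python3 - <<'E'
from h2 import *
t=load("top0");s=load("side0")
S=V(s,240,165,80,80);T=V(t,195,160,100,84)
for n,r in (("luS",S.comp(S.g>93,(281,203.5))),("tabtopS",S.comp((S.g>55)&(S.g<95)&(S.G<S.R+2),(283.5,177.5))),("carS",S.comp(S.g>110,(295,192)))):
    if r: print(n,r["cent"].round(2),"bb",r["cnt"].min(0).round(2),r["cnt"].max(0).round(2),r["area"])
for sd in ((245.1,181),(253.7,183.3),(237.3,205.5),(245.8,208.1)):
    u,v=int(sd[0]),int(sd[1]); 
    TT=V(t,u-4,v-4,10,10)
    r=TT.comp(TT.g<135,sd); print("cap",r["cent"].round(2),r["area"],plane(t,*r["cent"],.108).round(4))
for n,P in (("lugctr",(.5295,.0372,.1)),("blockctr",(.565,.1612,.1)),("mouth",(.5278,.0314,.075))):
    print(n,"in side",proj(s,P).round(2))
E
```

```text
seed off
luS [280.82 203.21] bb [272.31 201.44] [289.69 204.69] 45.8671875
tabtopS [283.27 176.93] bb [280.81 173.94] [285.69 179.94] 24.5
cap [244.86 180.58] 24.3828125 [0.5918 0.096  0.108 ]
cap [254.91 184.13] 41.6875 [0.5818 0.0682 0.108 ]
cap [235.62 205.41] 47.2734375 [0.5223 0.1204 0.108 ]
cap [246.32 209.58] 51.3046875 [0.5107 0.091  0.108 ]
lugctr in side [281.79 202.93]
blockctr in side [280.   177.83]
mouth in side [281.69 211.76]
```

```bash
python3 - <<'E'
from h2 import *
t=load("top0");s=load("side0")
T=V(t,195,160,100,84)
lug=T.comp(cv2.erode(((T.R-T.B)<13).astype(np.uint8)*(T.R>115),np.ones((3,3))),(267,203))
print(lug["cent"]); print("lug",tri(t,lug["cent"],s,(280.82,203.21)))
print("cap mean",plane(t,245.24,194.2,.108).round(4))
xd=np.array([np.cos(np.radians(73.6)),np.sin(np.radians(73.6))]);yd=np.array([-xd[1],xd[0]])
for n,P in (("lugT",plane(t,*lug["cent"],.1)),("lugS",plane(s,280.82,203.21,.1)),("block",np.array([.565,.1612])),("caps",plane(t,245.24,194.2,.108)),("tabS",plane(s,283.27,176.93,.146)),("screws",np.array([.551,.1115]))):
    print(n,P[:2].round(4),"xd",(P[:2]@xd).round(4),"yd",(P[:2]@yd).round(4))
crop(t,225,170,50,50,14,"t_c2")
# rod
r=V(t,350,175,75,45);q=V(s,315,275,60,75)
for nm,v,pts in (("top",r,((375,193),(400,201),(415,203))),("side",q,((340,290),(345,320),(351,338)))):
    for p in pts:
        x,y=int((p[0]-v.u0+.5)*8),int((p[1]-v.v0+.5)*8); print(nm,p,v.c[y,x].round())
E
```

```text
[266.1394149  203.31177986]
lug (array([0.52827295, 0.03746287, 0.0994564 ]), np.float64(0.002720885483545102))
cap mean [0.5535 0.0945 0.108 ]
lugT [0.5295 0.0372] xd 0.1852 yd -0.4975
lugS [0.5266 0.0367] xd 0.1839 yd -0.4948
block [0.565  0.1612] xd 0.3142 yd -0.4965
caps [0.5535 0.0945] xd 0.2469 yd -0.5043
tabS [0.551  0.0918] xd 0.2436 yd -0.5026
screws [0.551  0.1115] xd 0.2625 yd -0.4971
top (375, 193) [124. 125. 121.]
top (400, 201) [104. 105. 100.]
top (415, 203) [33. 34. 34.]
side (340, 290) [102. 104. 102.]
side (345, 320) [92. 94. 91.]
side (351, 338) [ 2.  3. -0.]
```

View pics/t_c2.png

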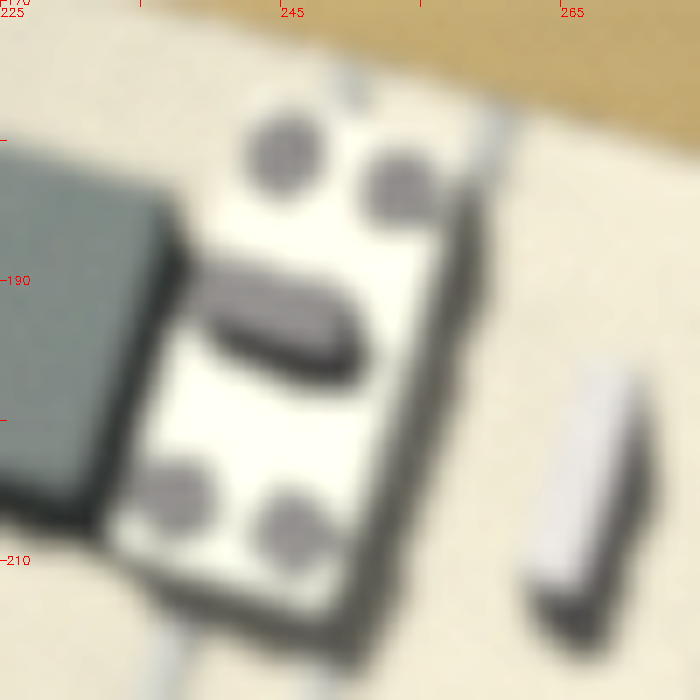

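```bash
python3 - <<'E'
from h2 import *
t=load("top0");s=load("side0")
r=V(t,350,175,75,45);q=V(s,315,275,60,75)
crop(t,355,180,65,35,12,"t_r2")
def shaft(v,m,seed):
    c=v.comp(m,seed); b=c["box"]; 
    e=[np.linalg.norm(b[1]-b[0]),np.linalg.norm(b[2]-b[1])]
    if e[0]<e[1]: A,B=(b[0]+b[1])/2,(b[2]+b[3])/2
    else: A,B=(b[1]+b[2])/2,(b[3]+b[0])/2
    print(A.round(2),B.round(2),"wh",np.round(e,2),c["cent"].round(2)); return A,B
# shaft brighter and greenish vs. base(grey-pinkish)
mt=(r.g>88)&((r.R-r.B)<10)&(r.G>r.R-.5)
ms=(q.g>70)&((q.R-q.B)<8)&(q.G>q.R)
cv2.imwrite("pics/mt.png",mt*255.);cv2.imwrite("pics/ms.png",ms*255.)
a=shaft(r,mt,(375,193));b=shaft(q,ms,(345,320))
h=r.comp(r.g<45,(415.5,203));print("head top",h["cent"],h["area"])
h2=q.comp(q.g<20,(351,341));print("head side",h2["cent"],h2["cnt"].min(0),h2["cnt"].max(0))
print("head",tri(t,h["cent"],s,h2["cent"]))
E
```

```text
[361.77 188.7 ] [413.18 203.28] wh [ 5.35 53.44] [385.5  195.59]
[340.13 279.89] [349.57 333.14] wh [ 9.33 54.08] [344.64 308.34]
head top [414.45809219 204.68489794] 29.0234375
head side [350.50191006 340.35433804] [342.1875 334.4375] [358.8125 346.5625]
head (array([ 0.53445254, -0.38156281,  0.04965256]), np.float64(0.00038003804116084754))[ WARN:0@0.552] global loadsave.cpp:1063 imwrite_ Unsupported depth image for selected encoder is fallbacked to CV_8U.
```

View pics/mt.png

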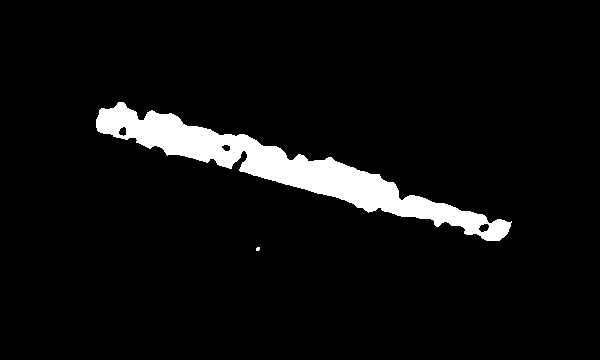

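View pics/ms.png

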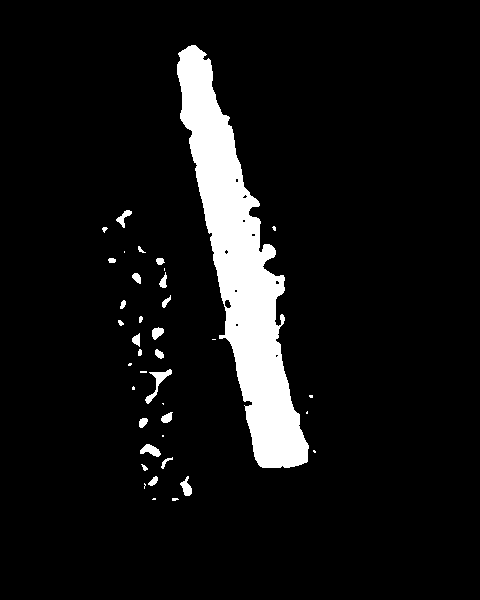

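View pics/t_r2.png

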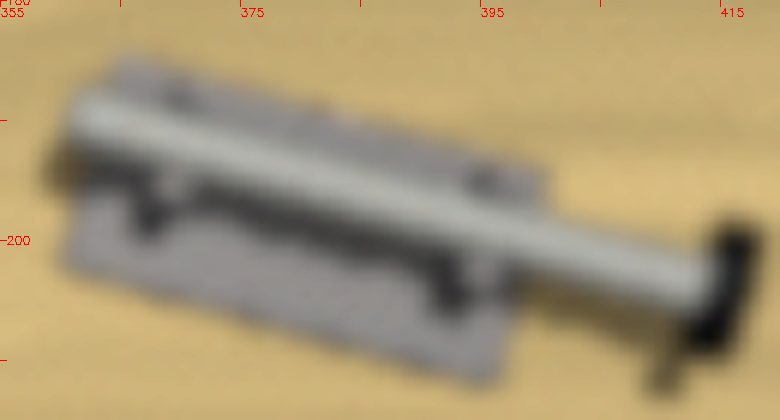

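```bash
python3 - <<'E'
from h2 import *
t=load("top0");s=load("side0")
T1,T2=(361.6,189.3),(413.9,202.9); S1,S2=(339.06,282.06),(349.06,329.56)
def pl(s,a,b):
    e,d1=ray(s,*a);_,d2=ray(s,*b); n=np.cross(d1,d2); n/=np.linalg.norm(n); return n,n@e
n1,c1=pl(t,T1,T2);n2,c2=pl(s,S1,S2)
d=np.cross(n1,n2);d/=np.linalg.norm(d); d*=np.sign(d[1])
print("dir",d.round(4),"yaw",np.degrees(np.arctan2(d[1],d[0])))
p0=np.linalg.lstsq(np.array([n1,n2,d]),np.array([c1,c2,0]),rcond=None)[0]
for nm,im,uv in (("noseT",t,(361.0,189.1)),("headinT",t,(413.9,202.9)),("noseS",s,(338.7,279.8)),("headinS",s,(350.2,334.5))):
    e,r=ray(im,*uv); A=np.c_[d,-r]; x=np.linalg.lstsq(A,e-p0,rcond=None)[0]; print(nm,(p0+x[0]*d).round(4))
for p in (T1,T2): print(plane(t,*p,.05).round(4))
for p in (S1,S2): print("side",plane(s,*p,.05).round(4))
E
```

```text
dir [-0.0014  0.6685  0.7437] yaw 90.11665706386201
noseT [ 0.5848 -0.235   0.0243]
headinT [ 0.5852 -0.4417 -0.2057]
noseS [ 0.5847 -0.2186  0.0425]
headinS [ 0.5849 -0.3034 -0.0518]
[ 0.5791 -0.2331  0.05  ]
[ 0.5397 -0.3802  0.05  ]
side [ 0.579  -0.2318  0.05  ]
side [ 0.5428 -0.3576  0.05  ]
```

```bash
cat > plan.py <<'E'
import numpy as np,sys,json
from scipy.spatial.transform import Rotation as R
from bench import robot
def st(pr=True):
    o=robot.get_obs()
    if pr: print("t",round(o["time"],2),"pos",np.round(o["tool_pos"],4),"rot",np.round(o["ee_rot"],4),"F",np.round(o["wrist_force"],1),"M",np.round(o["wrist_torque"],2),"w",round(o["width"],4),"q",np.round(o["joint_positions"],2))
    return o
def plan(way,claw,start=None,nd=0):
    """way: list of (pos,rpy,nrows). prints rows"""
    if start is None:
        o=robot.get_obs(); start=(o["tool_pos"],o["ee_rot"])
    p=np.array(start[0],float); r=R.from_euler('xyz',start[1])
    D=[];W=[];
    for pos,rpy,n in way:
        r1=R.from_euler('xyz',rpy); 
        for i in range(n):
            m=n-i
            d=r.inv().apply((np.array(pos)-p)/m)*1000
            w=((r.inv()*r1).as_rotvec())/m
            d=np.round(d,nd)+0.; w=np.round(w,3)+0.
            p=p+r.apply(d/1000); r=r*R.from_rotvec(w)
            D.append(d.tolist());W.append(w.tolist())
    for i in range(0,len(D),8): print(json.dumps({"delta_pos":D[i:i+8],"rotation":W[i:i+8]}))
    print("end",p.round(4),r.as_euler('xyz').round(4))
E
python3 - <<'E'
from plan import *
a=np.radians(73.6-90)
plan([((.5461,.0967,.2043),(np.pi,0,a),12),((.5461,.0967,.114),(np.pi,0,a),3),((.5461,.0967,.114),(np.pi,0,a),1)],-1)
E
```

```text
{"delta_pos": [[-24.0, 41.0, 0.0], [-19.0, 44.0, 0.0], [-13.0, 46.0, 0.0], [-7.0, 47.0, 0.0], [-1.0, 48.0, 0.0], [5.0, 47.0, 0.0], [11.0, 46.0, 0.0], [17.0, 45.0, 0.0]], "rotation": [[0.0, 0.0, 0.129], [0.0, 0.0, 0.129], [0.0, 0.0, 0.129], [0.0, 0.0, 0.129], [0.0, 0.0, 0.129], [0.0, 0.0, 0.129], [0.0, 0.0, 0.129], [0.0, 0.0, 0.129]]}
{"delta_pos": [[23.0, 42.0, 0.0], [28.0, 39.0, 0.0], [32.0, 35.0, 0.0], [37.0, 30.0, 1.0], [0.0, 0.0, 30.0], [0.0, 0.0, 30.0], [0.0, 0.0, 30.0], [0.0, 0.0, 0.0]], "rotation": [[0.0, 0.0, 0.13], [0.001, 0.0, 0.129], [0.0, 0.0, 0.13], [0.001, 0.001, 0.129], [0.0, 0.0, 0.0], [0.0, 0.0, 0.0], [0.0, 0.0, 0.0], [0.0, 0.0, 0.0]]}
end [0.5464 0.0962 0.1138] [-3.1416e+00 -4.0000e-04 -2.8600e-01]
```

```bash
python3 -m handwheel '{"delta_pos": [[-24,41,0],[-19,44,0],[-13,46,0],[-7,47,0],[-1,48,0],[5,47,0],[11,46,0],[17,45,0]], "rotation": [[0,0,0.129],[0,0,0.129],[0,0,0.129],[0,0,0.129],[0,0,0.129],[0,0,0.129],[0,0,0.129],[0,0,0.129]], "claw":[-1,-1,-1,-1,-1,-1,-1,-1]}'
python3 - <<'E'
from plan import *
st()
a=np.radians(73.6-90)
plan([((.5461,.0967,.2043),(np.pi,0,a),5),((.5461,.0967,.2043),(np.pi,0,a),3)],-1)
E
```

```text
time: 1.1
tool_pos: [0.4204, 0.2381, 0.205]
ee_rot: [-3.142, 0.001, 0.228]
wrist_force: [0.3, 0.4, -0.5]
width: 0.0938
t 1.1 pos [0.4204 0.2381 0.205 ] rot [-3.1415e+00  6.0000e-04  2.2780e-01] F [ 0.3  0.4 -0.5] M [-0.03  0.03  0.01] w 0.0938 q [ 0.4  -0.06  1.52  0.    1.68  0.17]
{"delta_pos": [[18.0, 33.0, 0.0], [21.0, 31.0, 0.0], [25.0, 29.0, 0.0], [27.0, 26.0, 0.0], [30.0, 23.0, 1.0], [0.0, 0.0, 0.0], [0.0, 0.0, 0.0], [0.0, 0.0, 0.0]], "rotation": [[0.0, 0.0, 0.103], [0.0, 0.0, 0.103], [0.0, 0.0, 0.103], [0.0, 0.0, 0.103], [0.0, 0.001, 0.102], [0.0, 0.0, 0.0], [0.0, 0.0, 0.0], [0.0, 0.0, 0.0]]}
end [0.5458 0.0972 0.204 ] [ 3.1414e+00 -4.0000e-04 -2.8620e-01]
```

```bash
python3 -m handwheel '{"delta_pos": [[23,42,0],[28,39,0],[32,35,0],[37,30,0],[0,0,30],[0,0,30],[0,0,30],[0,0,0]], "rotation": [[0,0,0.13],[0,0,0.129],[0,0,0.13],[0,0,0.129],[0,0,0],[0,0,0],[0,0,0],[0,0,0]], "claw":[-1,-1,-1,-1,-1,-1,-1,-1]}'
python3 - <<'E'
from plan import *
from h import *
st()
s=snap("side","side1");t=snap("top","top1")
crop(t,195,160,100,84,7,"t1");crop(s,230,120,100,110,5,"s1")
E
```

```text
time: 2.1
tool_pos: [0.5441, 0.0964, 0.1119]
ee_rot: [3.139, 0.007, -0.286]
wrist_force: [-0.1, -0.1, 0.2]
width: 0.0939
t 2.1 pos [0.5441 0.0964 0.1119] rot [ 3.139   0.0072 -0.2861] F [-0.1 -0.1  0.2] M [-0.08  0.08  0.02] w 0.0939 q [0.07 0.14 1.5  0.   1.51 0.36]
```

View pics/t1.png

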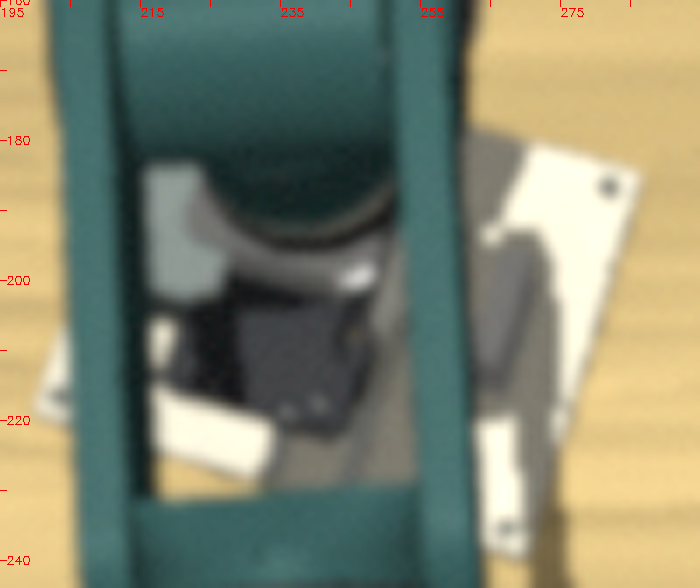

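View pics/s1.png

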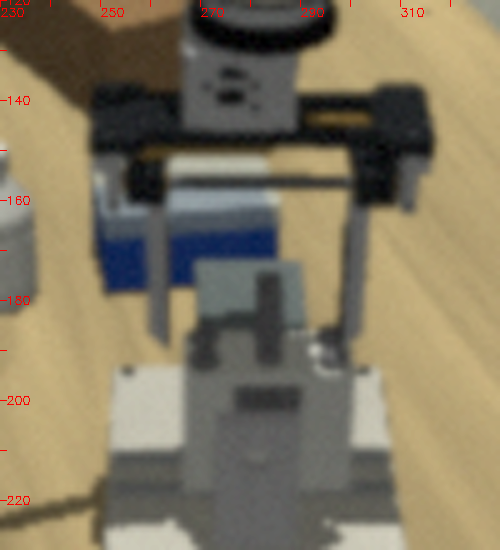

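```bash
python3 -m handwheel '{"delta_pos": [[0,0,0],[0,0,0],[0,0,0],[0,0,0],[0,0,0],[0,0,0],[0,0,0],[0,0,0]], "rotation": [[0,0,0],[0,0,0],[0,0,0],[0,0,0],[0,0,0],[0,0,0],[0,0,0],[0,0,0]], "claw":[0.4,0.4,1,1,1,1,1,1]}'
python3 - <<'E'
from plan import *
from h import *
st()
s=snap("side","side2")
crop(s,240,150,80,85,7,"s2")
E
```

```text
time: 3.2
tool_pos: [0.5475, 0.0964, 0.1155]
ee_rot: [-3.141, -0.002, -0.286]
wrist_force: [2.4, -1.4, -2.4]
width: 0.0173
t 3.2 pos [0.5475 0.0964 0.1155] rot [-3.1414e+00 -2.2000e-03 -2.8620e-01] F [ 2.4 -1.4 -2.4] M [-0.19 -0.43 -0.01] w 0.0173 q [ 0.07  0.13  1.5  -0.    1.51  0.36]
```

View pics/s2.png

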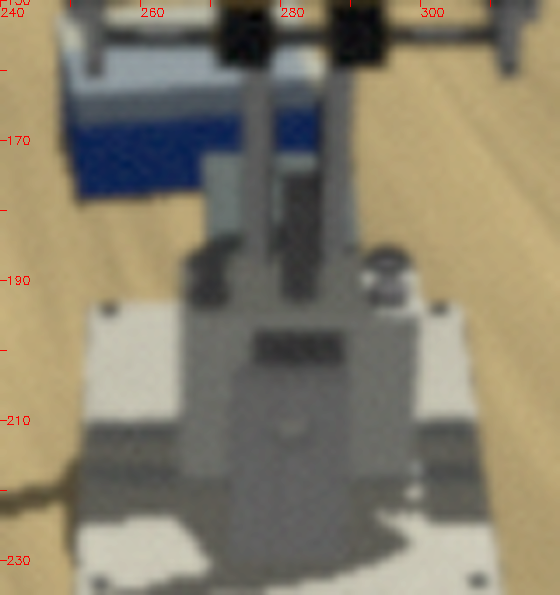

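```bash
python3 -m handwheel '{"delta_pos": [[0,0,0],[0,0,0],[0,0,0],[0,0,0],[0,0,0],[0,0,0],[0,0,0],[0,0,0]], "rotation": [[0,0,0],[0,0,0],[0,0,0],[0,0,0],[0,0,0],[0,0,0],[0,0,0],[0,0,0]], "claw":[1,1,1,1,1,1,1,1]}'
python3 - <<'E'
from plan import *
from h import *
st()
s=snap("side","side3")
crop(s,240,150,80,85,7,"s3")
E
```

```text
time: 4.25
tool_pos: [0.5465, 0.0967, 0.1155]
ee_rot: [-3.142, -0.0, -0.286]
wrist_force: [4.4, -1.0, -1.1]
width: 0.0136
t 4.25 pos [0.5465 0.0967 0.1155] rot [-3.1415 -0.     -0.286 ] F [ 4.4 -1.  -1.1] M [-0.21 -0.53  0.02] w 0.0136 q [0.07 0.13 1.5  0.   1.51 0.36]
```

View pics/s3.png

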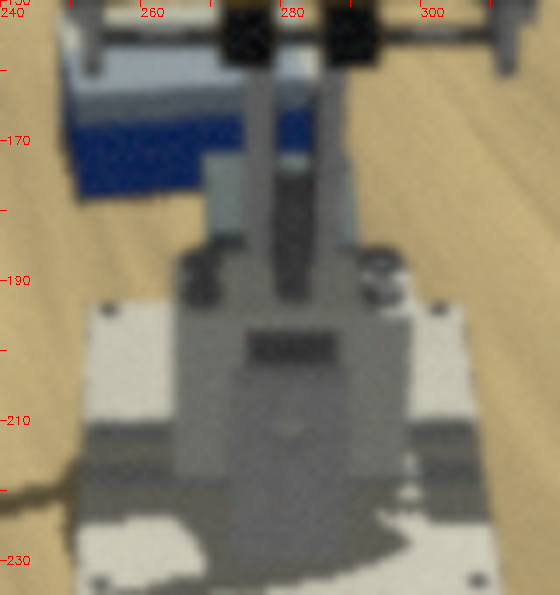

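```bash
python3 - <<'E'
from h import *
s=load("side3")
for y0 in (-.4975,-.497,-.495):
  for ang in (73.6,74.0):
    x=np.array([np.cos(np.radians(ang)),np.sin(np.radians(ang))]);y=np.array([-x[1],x[0]])
    y0r=(np.array([.5461,.0967])@y)+(y0+.4966)
    f=lambda X,Y,Z:proj(s,[*( (.179+X)*x+(y0r+Y)*y),Z])[0].round(2)
    print(y0,ang,"lug top out edge",f(0,23,.1),f(0,-23,.1),"car top front",f(46,0.048,.101) if 0 else (f(.046,.048,.101),f(.046,-.048,.101)),"bot",(f(.046,.048,.03),f(.046,-.048,.03)),"lug",(f(0,.023,.08),f(0,-.023,.08)),"block rear",(f(.172,.032,.1),f(.172,-.032,.1)),"win",(f(.046,0,.092)))
c=s["color"].astype(float).mean(2)
def edges(v0,v1,us):
    p=c[v0:v1].mean(0); 
    x=np.arange(us[0],us[1],.05); q=np.interp(x,np.arange(560),p)
    g=np.convolve(q,[-1]*20+[1]*20,'same')
    return x[20:-20],g[20:-20]
for nm,v0,v1,rng,n in (("lugface",205,208,(268,278),1),("lugR",206,208,(286,293),1),("carL",203,207,(261,268),1),("carR",203,207,(294,302),1),("blkL",174,180,(266,272),1),("blkR",176,182,(287,294),1),("winL",198,201,(272,279),1),("winR",198,201,(285,292),1)):
    x,g=edges(v0,v1,rng); i=np.argmax(abs(g)); print(nm,x[i].round(2),g[i].round(1))
E
```

```text
-0.4975 73.6 lug top out edge -23535.19 5521.21 car top front (np.float64(263.96), np.float64(298.63)) bot (np.float64(264.15), np.float64(297.58)) lug (np.float64(273.23), np.float64(290.23)) block rear (np.float64(269.36), np.float64(290.53)) win 281.26
-0.4975 74.0 lug top out edge -35072.11 5154.36 car top front (np.float64(264.01), np.float64(298.59)) bot (np.float64(264.2), np.float64(297.54)) lug (np.float64(273.38), np.float64(290.33)) block rear (np.float64(269.1), np.float64(290.22)) win 281.27
-0.497 73.6 lug top out edge -23536.62 5521.14 car top front (np.float64(263.78), np.float64(298.45)) bot (np.float64(263.98), np.float64(297.4)) lug (np.float64(273.05), np.float64(290.04)) block rear (np.float64(269.19), np.float64(290.37)) win 281.08
-0.497 74.0 lug top out edge -35075.29 5154.3 car top front (np.float64(263.83), np.float64(298.41)) bot (np.float64(264.02), np.float64(297.36)) lug (np.float64(273.2), np.float64(290.14)) block rear (np.float64(268.94), np.float64(290.06)) win 281.09
-0.495 73.6 lug top out edge -23542.37 5520.86 car top front (np.float64(263.05), np.float64(297.73)) bot (np.float64(263.28), np.float64(296.71)) lug (np.float64(272.31), np.float64(289.31)) block rear (np.float64(268.53), np.float64(289.71)) win 280.36
-0.495 74.0 lug top out edge -35087.98 5154.06 car top front (np.float64(263.11), np.float64(297.69)) bot (np.float64(263.33), np.float64(296.67)) lug (np.float64(272.46), np.float64(289.41)) block rear (np.float64(268.28), np.float64(289.4)) win 280.37
lugface 272.45 65.2
lugR 289.45 -62.8
carL 264.25 445.6
carR 298.2 -464.7
blkL 268.8 -106.9
blkR 290.45 -213.8
winL 274.7 301.2
winR 287.75 -255.5
```

```bash
python3 - <<'E'
from h import *
for n in ("side0","side2","side3"):
    s=load(n);c=s["color"].astype(float).mean(2)
    out=[]
    for nm,v0,v1,rng in (("lugL",205,208,(268,278)),("lugR",206,208,(286,293)),("carL",203,207,(261,270)),("carR",203,207,(294,304)),("blkL",174,180,(266,272)),("blkR",176,182,(287,294)),("winL",198,201,(272,279)),("winR",198,201,(285,293))):
        p=c[v0:v1].mean(0);x=np.arange(rng[0],rng[1],.05);q=np.interp(x,np.arange(560),p)
        g=np.convolve(q,[-1]*20+[1]*20,'same')[20:-20];x=x[20:-20]
        out.append((nm,x[np.argmax(abs(g))].round(2)))
    print(n,out)
E
```

```text
side0 [('lugL', np.float64(269.0)), ('lugR', np.float64(289.9)), ('carL', np.float64(266.25)), ('carR', np.float64(299.9)), ('blkL', np.float64(269.1)), ('blkR', np.float64(290.5)), ('winL', np.float64(276.5)), ('winR', np.float64(289.7))]
side2 [('lugL', np.float64(272.5)), ('lugR', np.float64(289.45)), ('carL', np.float64(265.3)), ('carR', np.float64(298.95)), ('blkL', np.float64(268.3)), ('blkR', np.float64(290.2)), ('winL', np.float64(275.65)), ('winR', np.float64(288.65))]
side3 [('lugL', np.float64(272.45)), ('lugR', np.float64(289.45)), ('carL', np.float64(264.25)), ('carR', np.float64(298.2)), ('blkL', np.float64(268.8)), ('blkR', np.float64(290.45)), ('winL', np.float64(274.7)), ('winR', np.float64(287.75))]
```

```bash
python3 -m handwheel '{"delta_pos": [[-1,0,0],[-1,0,0],[0,0,0],[0,0,0],[0,0,0],[0,0,0],[0,0,0],[0,0,0]], "rotation": [[0,0,0],[0,0,0],[0,0,0],[0,0,0],[0,0,0],[0,0,0],[0,0,0],[0,0,0]], "claw":[1,1,1,1,1,1,1,1]}'
python3 - <<'E'
from plan import *
from h import *
st()
s=snap("side","side4")
c=s["color"].astype(float).mean(2)
for nm,v0,v1,rng in (("lugL",205,208,(268,278)),("lugR",206,208,(286,293)),("carL",203,207,(261,270)),("carR",203,207,(294,304)),("blkL",174,180,(266,272)),("blkR",176,182,(287,294)),("winL",198,201,(272,279)),("winR",198,201,(285,293))):
        p=c[v0:v1].mean(0);x=np.arange(rng[0],rng[1],.05);q=np.interp(x,np.arange(560),p)
        g=np.convolve(q,[-1]*20+[1]*20,'same')[20:-20];x=x[20:-20]
        print(nm,x[np.argmax(abs(g))].round(2),end=" ")
E
```

```text
time: 5.3
tool_pos: [0.5444, 0.0973, 0.1154]
ee_rot: [3.142, 0.001, -0.286]
wrist_force: [1.3, -1.0, -1.7]
width: 0.0137
t 5.3 pos [0.5444 0.0973 0.1154] rot [ 3.1416e+00  6.0000e-04 -2.8590e-01] F [ 1.3 -1.  -1.7] M [-0.16 -0.28  0.04] w 0.0137 q [0.07 0.13 1.5  0.   1.51 0.36]
lugL 271.8 lugR 288.8 carL 263.55 carR 297.4 blkL 268.55 blkR 290.4 winL 273.65 winR 287.25
```

```bash
python3 - <<'E'
from plan import *
o=st(False);p=o["tool_pos"];a=np.radians(-15.6);b=np.radians(-16.4)
plan([(p,(np.pi,0,b),3),((p[0],p[1],.175),(np.pi,0,b),2),((.5455,-.3552,.12),(np.pi,0,a),11),((.5455,-.3552,.12),(np.pi,0,a),8)],-1)
E
```

```text
{"delta_pos": [[0.0, 0.0, 0.0], [0.0, 0.0, 0.0], [0.0, 0.0, 0.0], [0.0, 0.0, -30.0], [0.0, 0.0, -30.0], [12.0, 39.0, 5.0], [12.0, 39.0, 5.0], [12.0, 40.0, 5.0]], "rotation": [[0.0, 0.0, 0.0], [0.0, 0.0, 0.0], [0.0, 0.001, 0.0], [0.0, 0.0, 0.0], [0.0, 0.0, 0.0], [0.0, 0.0, -0.001], [0.0, 0.0, -0.001], [0.0, 0.0, -0.001]]}
{"delta_pos": [[11.0, 40.0, 5.0], [11.0, 39.0, 5.0], [12.0, 40.0, 5.0], [11.0, 39.0, 5.0], [11.0, 40.0, 5.0], [11.0, 39.0, 5.0], [12.0, 40.0, 5.0], [11.0, 39.0, 5.0]], "rotation": [[0.0, 0.0, -0.001], [0.0, 0.0, -0.001], [0.0, 0.0, -0.001], [0.0, 0.0, -0.002], [0.0, 0.0, -0.001], [0.0, 0.0, -0.002], [0.0, 0.0, -0.001], [0.0, 0.0, -0.002]]}
{"delta_pos": [[0.0, 0.0, 0.0], [0.0, 0.0, 0.0], [0.0, 0.0, 0.0], [0.0, 0.0, 0.0], [0.0, 0.0, 0.0], [0.0, 0.0, 0.0], [0.0, 0.0, 0.0], [0.0, 0.0, 0.0]], "rotation": [[0.0, 0.0, 0.0], [0.0, 0.0, 0.0], [0.0, 0.0, 0.0], [0.0, 0.0, 0.0], [0.0, 0.0, 0.0], [0.0, 0.0, 0.0], [0.0, 0.0, 0.0], [0.0, 0.0, 0.0]]}
end [ 0.5454 -0.3546  0.1205] [ 3.1416e+00 -5.0000e-04 -2.7200e-01]
```

```bash
python3 -m handwheel '{"delta_pos": [[0,0,0],[0,0,0],[0,0,0],[0,0,-30],[0,0,-30],[12,39,5],[12,39,5],[12,40,5]], "rotation": [[0,0,0],[0,0,0],[0,0,0],[0,0,0],[0,0,0],[0,0,-0.001],[0,0,-0.001],[0,0,-0.001]], "claw":[0,0,0,0,0,0,0,0]}'
python3 -m handwheel '{"delta_pos": [[11,40,5],[11,39,5],[12,40,5],[11,39,5],[11,40,5],[11,39,5],[12,40,5],[11,39,5]], "rotation": [[0,0,-0.001],[0,0,-0.001],[0,0,-0.001],[0,0,-0.002],[0,0,-0.001],[0,0,-0.002],[0,0,-0.001],[0,0,-0.002]], "claw":[0,0,0,0,0,0,0,0]}'
python3 - <<'E'
from plan import *
from h import *
st()
s=snap("side","side5");t=snap("top","top5")
crop(s,240,165,80,80,7,"s5");crop(t,195,160,100,84,7,"t5")
crop(s,280,200,120,160,4,"s5r");crop(t,340,170,100,84,7,"t5r")
st()
E
```

```text
time: 6.35
tool_pos: [0.546, -0.027, 0.1606]
ee_rot: [-3.141, -0.0, -0.282]
wrist_force: [0.6, -0.0, 0.8]
width: 0.0471
time: 7.35
tool_pos: [0.5455, -0.356, 0.1203]
ee_rot: [-3.141, 0.0, -0.272]
wrist_force: [0.3, -1.0, -0.0]
width: 0.0468
t 7.35 pos [ 0.5455 -0.356   0.1203] rot [-3.1412  0.     -0.2721] F [ 0.3 -1.  -0. ] M [-0.08  0.09  0.03] w 0.0468 q [-0.67  0.34  1.24  0.    1.56 -0.39]
t 7.45 pos [ 0.5443 -0.3584  0.119 ] rot [ 3.1409e+00  1.6000e-03 -2.7650e-01] F [-1.1  0.4  0. ] M [-0.06  0.09 -0.01] w 0.047 q [-0.67  0.34  1.24 -0.    1.56 -0.39]
```

View pics/s5.png

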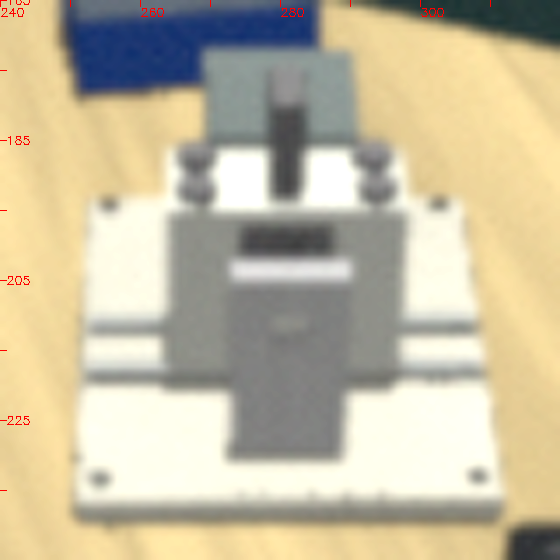

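View pics/t5.png

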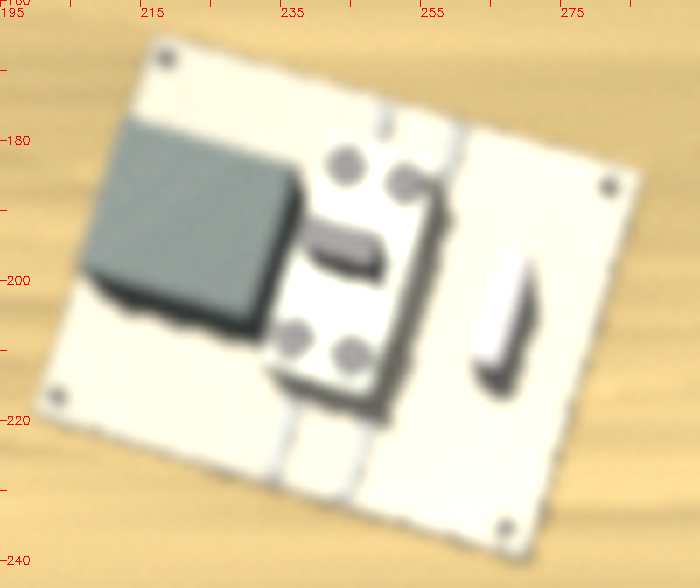

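View pics/s5r.png

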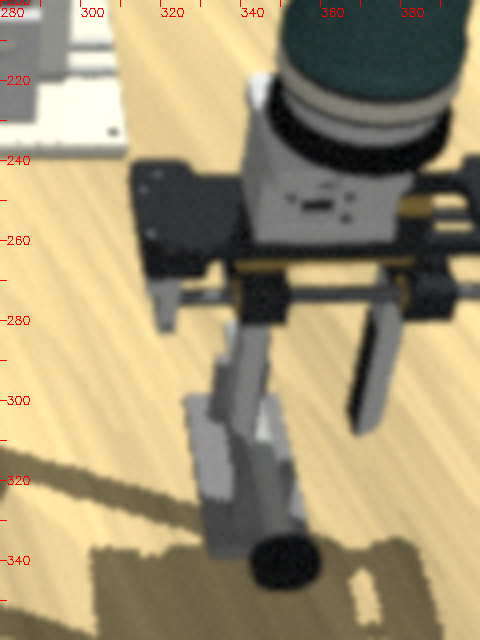

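View pics/t5r.png

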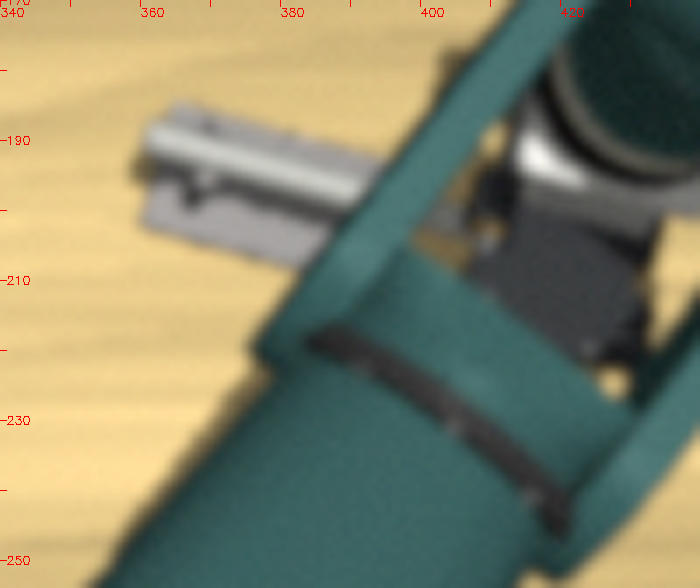

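```bash
python3 -m handwheel '{"delta_pos": [[0,0,22],[0,0,22],[0,0,22],[0,0,14],[0,0,9],[0,0,0],[0,0,0],[0,0,0]], "rotation": [[0,0,0],[0,0,0],[0,0,0],[0,0,0],[0,0,0],[0,0,0],[0,0,0],[0,0,0]], "claw":[0,0,0,0,0,0,0,0]}'
python3 - <<'E'
from plan import *
from h import *
st()
s=snap("side","side6")
crop(s,300,230,100,130,5,"s6")
E
```

```text
time: 8.45
tool_pos: [0.5461, -0.3551, 0.0326]
ee_rot: [3.141, -0.002, -0.272]
wrist_force: [0.1, -0.1, -0.3]
width: 0.0468
t 8.45 pos [ 0.5461 -0.3551  0.0326] rot [ 3.141e+00 -1.800e-03 -2.720e-01] F [ 0.1 -0.1 -0.3] M [-0.05  0.14 -0.02] w 0.0468 q [-0.66  0.39  1.35  0.    1.4  -0.39]
```

View pics/s6.png

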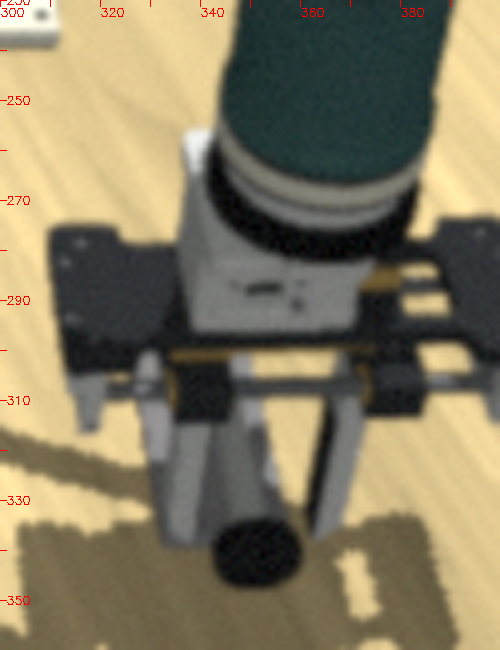

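```bash
python3 -m handwheel '{"delta_pos": [[-2,0,1],[0,0,0],[0,0,0],[0,0,0],[0,0,0],[0,0,0],[0,0,0],[0,0,0]], "rotation": [[0,0,0],[0,0,0],[0,0,0],[0,0,0],[0,0,0],[0,0,0],[0,0,0],[0,0,0]], "claw":[0.2,0.6,1,1,1,1,1,1]}'
python3 - <<'E'
from plan import *
st()
E
```

```text
time: 9.5
tool_pos: [0.5435, -0.3541, 0.0304]
ee_rot: [-3.142, 0.0, -0.272]
wrist_force: [-1.2, 0.1, -0.6]
width: 0.0132
t 9.5 pos [ 0.5435 -0.3541  0.0304] rot [-3.1415e+00  2.0000e-04 -2.7210e-01] F [-1.2  0.1 -0.6] M [0.02 0.28 0.07] w 0.0132 q [-0.66  0.39  1.35 -0.    1.4  -0.39]
```

```bash
python3 - <<'E'
from plan import *
o=st(False);p=o["tool_pos"];a=np.radians(-16.4)
plan([((p[0],p[1],.0554),o["ee_rot"],4),(p+np.array([-.02,.08,.025]),(np.pi,0,a),3),(p+np.array([-.02,.08,.025]),(np.pi,0,a),1),((.4880,-.1123,.0554),(np.pi,0,a),5),((.4851,-.1042,.0554),(np.pi,0,a),1),((.4851,-.1042,.0554),(np.pi,0,a),2)],-1)
E
```

```text
{"delta_pos": [[0.0, 0.0, -6.0], [0.0, 0.0, -6.0], [0.0, 0.0, -6.0], [0.0, 0.0, -7.0], [-14.0, -24.0, 0.0], [-14.0, -24.0, 0.0], [-13.0, -23.0, 0.0], [0.0, 0.0, 0.0]], "rotation": [[0.0, 0.0, 0.0], [0.0, 0.0, 0.0], [0.0, 0.0, 0.0], [0.0, 0.0, 0.0], [0.0, 0.0, 0.005], [0.0, 0.0, 0.005], [0.0, 0.0, 0.004], [0.0, 0.0, 0.0]]}
{"delta_pos": [[-16.0, -29.0, 0.0], [-16.0, -29.0, 0.0], [-16.0, -29.0, 0.0], [-16.0, -29.0, 0.0], [-16.0, -30.0, 0.0], [-5.0, -7.0, 0.0], [0.0, 0.0, 0.0], [0.0, 0.0, 0.0]], "rotation": [[0.0, 0.0, 0.0], [0.0, 0.0, 0.0], [0.0, 0.0, 0.0], [0.0, 0.0, 0.0], [0.0, 0.0, 0.0], [0.0, 0.0, 0.0], [0.0, 0.0, 0.0], [0.0, 0.0, 0.0]]}
end [ 0.4851 -0.1039  0.0555] [-3.1415e+00  2.0000e-04 -2.8610e-01]
```

```bash
python3 -m handwheel '{"delta_pos": [[0,0,-6],[0,0,-6],[0,0,-6],[0,0,-7],[-14,-24,0],[-14,-24,0],[-13,-23,0],[0,0,0]], "rotation": [[0,0,0],[0,0,0],[0,0,0],[0,0,0],[0,0,0.005],[0,0,0.005],[0,0,0.004],[0,0,0]], "claw":[1,1,1,1,1,1,1,1]}'
python3 -m handwheel '{"delta_pos": [[-16,-29,0],[-16,-29,0],[-16,-29,0],[-16,-29,0],[-16,-30,0],[-5,-7,0],[0,0,0],[0,0,0]], "rotation": [[0,0,0],[0,0,0],[0,0,0],[0,0,0],[0,0,0],[0,0,0],[0,0,0],[0,0,0]], "claw":[1,1,1,1,1,1,1,1]}'
python3 - <<'E'
from plan import *
from h import *
s=snap("side","side7");t=snap("top","top7")
st()
crop(s,240,165,100,120,5,"s7");crop(t,225,160,110,84,7,"t7")
E
```

```text
time: 10.5
tool_pos: [0.5235, -0.2733, 0.0559]
ee_rot: [-3.141, -0.0, -0.284]
wrist_force: [-0.0, -0.1, -1.5]
width: 0.0127
time: 11.5
tool_pos: [0.4858, -0.1052, 0.0557]
ee_rot: [3.141, -0.001, -0.287]
wrist_force: [-0.6, -0.2, -1.9]
width: 0.0131
t 11.6 pos [ 0.4856 -0.105   0.0555] rot [ 3.1413e+00 -3.0000e-04 -2.8740e-01] F [-0.2  0.3 -2.5] M [-0.14  0.11  0.02] w 0.0132 q [-0.33  0.05  1.71 -0.    1.38 -0.04]
```

View pics/s7.png

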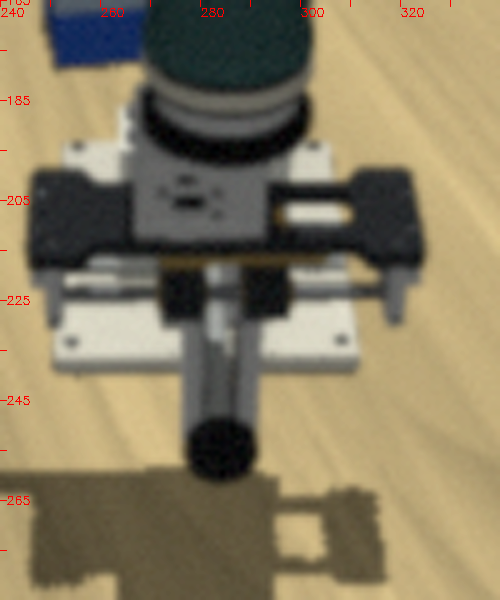

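View pics/t7.png

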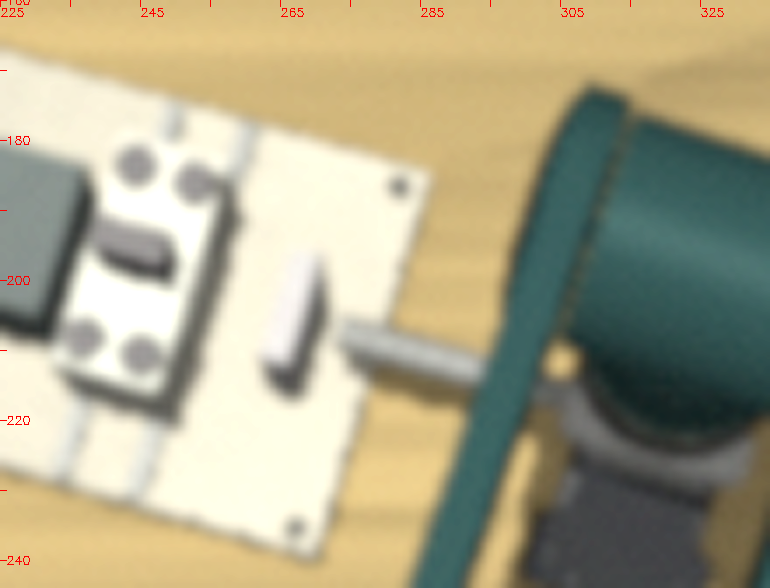

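```bash
python3 - <<'E'
from h2 import *
t=load("top7");s=load("side7")
xd=np.array([np.cos(np.radians(73.6)),np.sin(np.radians(73.6))]);yd=np.array([-xd[1],xd[0]])
T=V(t,262,195,40,30,10)
crop(t,262,195,40,30,18,"t7b")
crop(s,260,215,50,50,14,"s7b")
for z in (.075,.065):
  for uv in ((273.2,206.5),):
    P=plane(t,*uv,z)[:2]; print(z,P.round(4),(P@xd).round(4),(P@yd).round(4))
g=np.array([.4856,-.105]);
for pit in (-.1,0,.1):
    h=np.r_[g-.038*xd,.075+.038*pit]; n=np.r_[g+.127*xd,.075-.127*pit]
    print(pit,"head side",proj(s,h).round(2),"nose side",proj(s,n).round(2),"nose top",proj(t,n).round(2))
q=V(s,270,240,30,30)
h=q.comp(q.g<30,(284,254));print(h["cent"],h["cnt"].min(0),h["cnt"].max(0))
E
```

```text
0.075 [0.5249 0.0183] 0.1658 -0.4984
0.065 [0.5266 0.0185] 0.1665 -0.4999
-0.1 head side [283.39 258.45] nose side [281.24 211.42] nose top [273.61 206.95]
0 head side [283.42 257.26] nose side [281.16 215.24] nose top [273.72 207.72]
0.1 head side [283.45 256.06] nose side [281.07 219.01] nose top [273.82 208.46]
[283.74458076 254.5029956 ] [277.3125 247.9375] [290.3125 260.9375]
```

View pics/t7b.png

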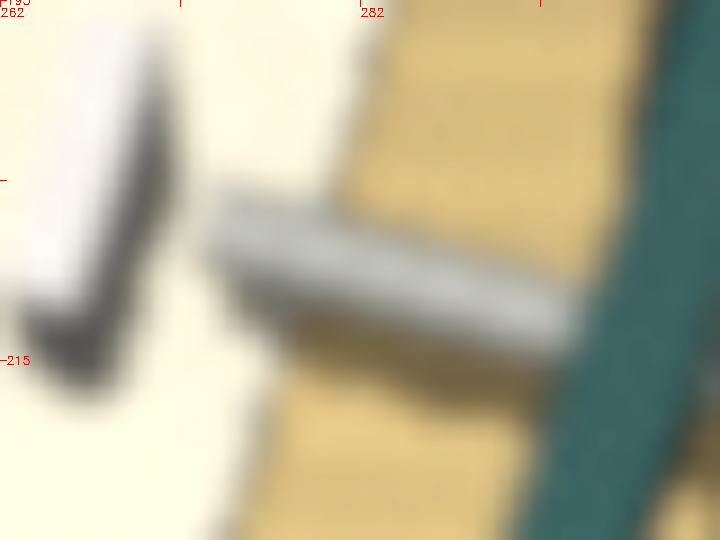

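View pics/s7b.png

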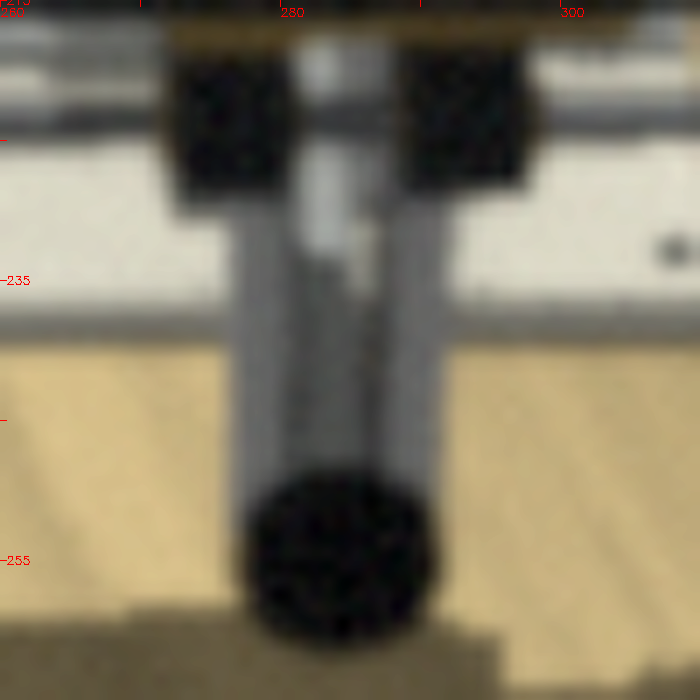

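```bash
python3 - <<'E'
from h2 import *
s=load("side0");t=load("top0")
d=np.array([np.cos(np.radians(74.4)),np.sin(np.radians(74.4))]);g=np.array([.5435,-.3541])
for L in (.033,.038,): print(L,proj(s,np.r_[g-L*d,.05]).round(2))
n=np.r_[g+.127*d,.05];print("nose side",proj(s,n),"meas 338.7,279.8(tip centre-ish); nose top",proj(t,n),"meas 361,189.1")
E
```

```text
0.033 [351.68 342.  ]
0.038 [352.16 344.18]
nose side [338.51515973 282.17347082] meas 338.7,279.8(tip centre-ish); nose top [361.15331602 189.78537906] meas 361,189.1
```

```bash
python3 - <<'E'
from h2 import *
t=load("top7")
T=V(t,262,195,40,30,10)
# shaft: near-neutral & not bright base; use edges perpendicular: column profiles via B-R neutrality over wood part, gradient elsewhere
g=T.g
for u in (276,278,280,283,285,287,289,291,292.5):
    x=int((u-262+.5)*10); col=cv2.GaussianBlur(T.c[:,x-5:x+6].mean(1)[:,None,:],(1,1),0)[:,0]
    neu=(col[:,0]-col[:,2])<22; br=(col.mean(1)>105)&(col.mean(1)<172)
    ys=np.where(neu&br)[0]; ys=ys[(ys>80)&(ys<220)]
    print(u,len(ys),ys.min()/10+195-.45,ys.max()/10+195-.45,(ys.mean()/10+195-.45).round(2))
for a,b in (((273.47,207.2),(293.5,212.2)),):
    A,B=plane(t,*a,.075),plane(t,*b,.075); d=A-B; print(np.degrees(np.arctan2(d[1],d[0])))
E
```

```text
276 78 204.05 214.85000000000002 208.77
278 62 203.95000000000002 210.05 207.0
280 47 205.85000000000002 210.45000000000002 208.15
283 38 207.65 211.35000000000002 209.5
285 39 208.15 211.95000000000002 210.05
287 38 208.75 212.45000000000002 210.6
289 38 209.35000000000002 213.05 211.2
291 37 209.95000000000002 213.55 211.75
292.5 30 210.35000000000002 213.25 211.8
75.83617559229167
```

```bash
python3 -m handwheel '{"delta_pos": [[-0.5,-3,0],[0,-3,0],[0,-3,0],[0,-3,0],[0,-3,0],[0,-2,0],[0,-1,0],[0,0,0]], "rotation": [[0,0,0],[0,0,0],[0,0,0],[0,0,0],[0,0,0],[0,0,0],[0,0,0],[0,0,0]], "claw":[1,1,1,1,1,1,1,1]}'
python3 - <<'E'
from plan import *
o=st()
x=np.array([.2823,.9593,0]);y=np.array([-.9593,.2823,0]);print("xd",o["tool_pos"]@x,"yd",o["tool_pos"]@y,"Fx,Fy",o["wrist_force"]@x,o["wrist_force"]@y)
E
```

```text
time: 12.6
tool_pos: [0.4888, -0.0916, 0.0559]
ee_rot: [3.131, -0.001, -0.287]
wrist_force: [-3.0, -12.3, -1.1]
width: 0.0131
t 12.6 pos [ 0.4888 -0.0916  0.0559] rot [ 3.1305e+00 -7.0000e-04 -2.8660e-01] F [ -3.  -12.3  -1.1] M [-2.46  0.76  0.14] w 0.0131 q [-0.29  0.05  1.71 -0.01  1.38 -0.  ]
xd 0.050091922265048314 yd -0.4947493573938719 Fx,Fy -12.619883465020644 -0.5375329435487418
```

```bash
python3 - <<'E'
from h2 import *
s=snap("side","side8");t=snap("top","top8")
crop(t,255,190,45,35,16,"t8");crop(s,260,185,50,80,8,"s8")
T=V(t,255,190,45,35,10)
for u in (276,278,280,282,283,284,285,286,287,288,289):
    x=int((u-255+.5)*10); col=T.c[:,x-5:x+6].mean(1)
    neu=(col[:,0]-col[:,2])<22; br=(col.mean(1)>105)&(col.mean(1)<172)
    ys=np.where(neu&br)[0]; ys=ys[(ys>100)&(ys<260)]
    if len(ys): print(u,len(ys),ys.min()/10+190-.45,ys.max()/10+190-.45,(ys.mean()/10+190-.45).round(2))
E
```

```text
276 77 204.05 215.45000000000002 208.74
278 60 204.45000000000002 210.35000000000002 207.4
280 69 199.65 210.95000000000002 206.12
282 38 207.75 211.45000000000002 209.6
283 38 208.05 211.75 209.9
284 37 208.35000000000002 211.95000000000002 210.15
285 33 208.55 211.75 210.15
```

View pics/t8.png

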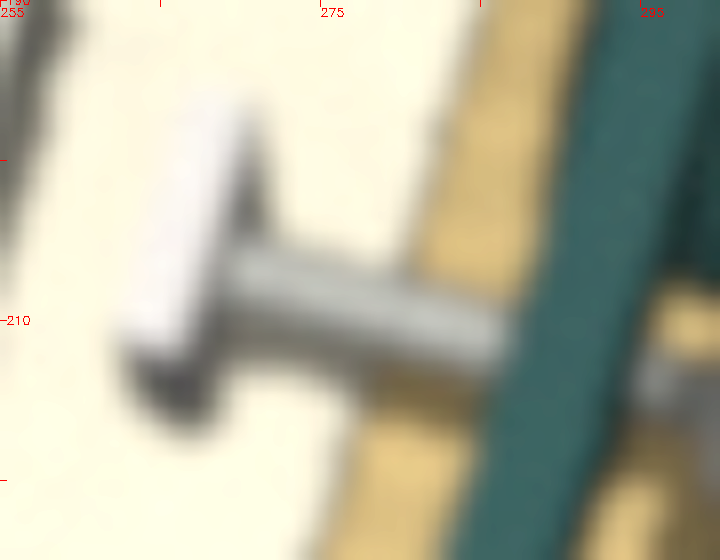

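View pics/s8.png

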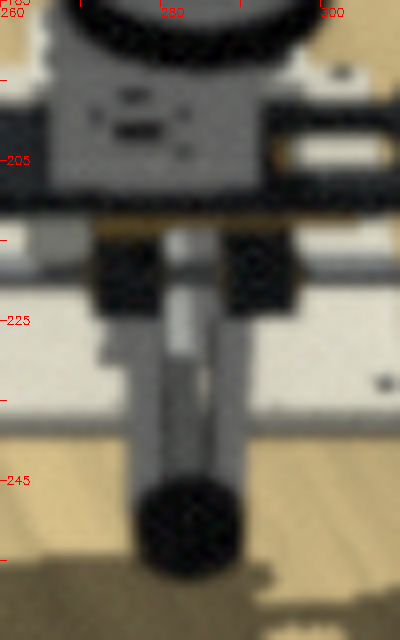

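```bash
python3 - <<'E'
from h2 import *
t=load("top8")
a=np.radians(73.6);x=np.array([np.cos(a),np.sin(a)]);y=np.array([-x[1],x[0]])
for uv,z in (((266.3,203.46),.1),((266.14,203.31),.1),((221.48,190.77),.1),((269.7,206.16),.075),((283,209.9),.075),((278,208.5),.075)):
    P=plane(t,*uv,z)[:2]; print(uv,z,(P@x).round(4),(P@y).round(4))
E
```

```text
(266.3, 203.46) 0.1 0.1846 -0.4972
(266.14, 203.31) 0.1 0.1852 -0.4975
(221.48, 190.77) 0.1 0.314 -0.4963
(269.7, 206.16) 0.075 0.1754 -0.4965
(283, 209.9) 0.075 0.1367 -0.4969
(278, 208.5) 0.075 0.1513 -0.4967
```

```bash
cat > fs.py <<'E'
from plan import *
o=st()
x=np.array([.2823,.9593,0]);y=np.array([-.9593,.2823,0]);p=o["tool_pos"];f=o["wrist_force"]
print("xd %.4f yd %.4f z %.4f | Fx %.1f Fy %.1f Fz %.1f"%(p@x,p@y,p[2],f@x,f@y,f[2]))
E
python3 -m handwheel '{"delta_pos": [[0,2.5,0],[0.5,0,0],[0.5,0,0],[0,-1,0],[0,-1,0],[0,-1,0],[0,-1,0],[0,0,0]], "rotation": [[0,0,0],[0,0,0],[0,0,0],[0,0,0],[0,0,0],[0,0,0],[0,0,0],[0,0,0]], "claw":[1,1,1,1,1,1,1,1]}'
python3 fs.py
```

```text
time: 13.7
tool_pos: [0.4897, -0.0918, 0.0559]
ee_rot: [3.128, -0.001, -0.287]
wrist_force: [-5.7, -16.1, -0.6]
width: 0.013
t 13.7 pos [ 0.4897 -0.0918  0.0559] rot [ 3.1278e+00 -5.0000e-04 -2.8680e-01] F [ -5.7 -16.1  -0.6] M [-2.97  1.04  0.14] w 0.013 q [-0.29  0.05  1.71 -0.01  1.38  0.  ]
xd 0.0502 yd -0.4957 z 0.0559 | Fx -17.1 Fy 0.9 Fz -0.6
```

```bash
python3 -m handwheel '{"delta_pos": [[-0.5,4,-2],[0,-1,0],[0,-0.5,0.6],[0,0,0.6],[0,0,0.6],[0,0,0.6],[0,0,0.6],[0,0,0.6]], "rotation": [[0,0,0],[0,0,0],[0,0,0],[0,0,0],[0,0,0],[0,0,0],[0,0,0],[0,0,0]], "claw":[1,1,1,1,1,1,1,1]}'
python3 fs.py
```

```text
time: 14.7
tool_pos: [0.4891, -0.0918, 0.0542]
ee_rot: [3.133, -0.0, -0.287]
wrist_force: [-3.9, -11.2, -0.9]
width: 0.0136
t 14.7 pos [ 0.4891 -0.0918  0.0542] rot [ 3.1326e+00 -4.0000e-04 -2.8660e-01] F [ -3.9 -11.2  -0.9] M [-2.02  0.75  0.09] w 0.0136 q [-0.29  0.05  1.71 -0.01  1.37 -0.  ]
xd 0.0500 yd -0.4951 z 0.0542 | Fx -11.8 Fy 0.6 Fz -0.9
```

```bash
python3 - <<'E'
from h2 import *
def bb(s,g,ang,z,pit,G=.049):
    d=np.array([np.cos(np.radians(ang))*np.cos(pit),np.sin(np.radians(ang))*np.cos(pit),-np.sin(pit)])
    e=np.array([-np.sin(np.radians(ang)),np.cos(np.radians(ang)),0]);n=np.cross(d,e)
    pts=[]
    for L in (.077,.087):
        c=np.r_[g,z]-(L-G)*d
        for th in np.linspace(0,6.28,60): pts.append(proj(s,c+.018*(np.cos(th)*e+np.sin(th)*n)))
    pts=np.array(pts);return pts.min(0),pts.max(0)
for nm,g,ang,z,seed,win in (("side0",[.5435,-.3541],74.5,.05,(351,341),(335,325,35,35)),("side7",[.4856,-.105],73.6,.0751,(284,254),(268,238,32,32)),("side8",[.4888,-.0916],73.6,.0755,(283,250),(268,235,32,30))):
    s=load(nm);q=V(s,*win);bg=np.median(q.g)
    h=q.comp(q.g<28,seed);lo,hi=h["cnt"].min(0),h["cnt"].max(0)
    a,b=bb(s,g,ang,z,0)
    print(nm,"meas",lo.round(2),hi.round(2),"level pred",a.round(2),b.round(2),"centre diff",((lo+hi)/2-(a+b)/2).round(2))
    a,b=bb(s,g,ang,z,.05);print("   pitch .05",((lo+hi)/2-(a+b)/2).round(2))
E
```

```text
side0 meas [341.81 333.94] [359.06 347.06] level pred [342.11 334.08] [361.42 349.78] centre diff [-1.33 -1.43]
   pitch .05 [-1.42 -0.9 ]
side7 meas [277.44 248.06] [290.19 260.81] level pred [275.67 248.63] [291.07 262.83] centre diff [ 0.44 -1.29]
   pitch .05 [ 0.43 -0.77]
side8 meas [276.94 243.94] [289.44 256.94] level pred [275.25 244.64] [290.48 258.74] centre diff [ 0.32 -1.25]
   pitch .05 [ 0.31 -0.73]
```

```bash
python3 -m handwheel '{"delta_pos": [[0,3.5,-1],[0,0,0],[0,-1.5,-0.5],[0,0,-0.6],[0,0,-0.6],[0,0,-0.6],[0,0,-0.6],[0,0,-0.6]], "rotation": [[0,0,0],[0,0,0],[0,0,0],[0,0,0],[0,0,0],[0,0,0],[0,0,0],[0,0,0]], "claw":[1,1,1,1,1,1,1,1]}'
python3 fs.py
```

```text
time: 15.7
tool_pos: [0.4889, -0.0917, 0.0584]
ee_rot: [3.137, -0.0, -0.286]
wrist_force: [-2.2, -7.0, -1.6]
width: 0.0131
t 15.7 pos [ 0.4889 -0.0917  0.0584] rot [ 3.1365e+00 -1.0000e-04 -2.8610e-01] F [-2.2 -7.  -1.6] M [-1.57  0.51  0.03] w 0.0131 q [-0.3   0.05  1.71 -0.01  1.38 -0.01]
xd 0.0501 yd -0.4949 z 0.0584 | Fx -7.4 Fy 0.1 Fz -1.6
```

```bash
python3 -m handwheel '{"delta_pos": [[0.8,2.5,0],[0,-1.8,0.4],[0,0,0.6],[0,0,0.7],[0,0,0.7],[0,0,0.7],[0,0,0.7],[0,0,0.7]], "rotation": [[0,0,0],[0,0,0],[0,0,0],[0,0,0],[0,0,0],[0,0,0],[0,0,0],[0,0,0]], "claw":[1,1,1,1,1,1,1,1]}'
python3 fs.py
python3 - <<'E'
from h2 import *
t=snap("top","top9");s=snap("side","side9")
crop(t,258,192,32,26,24,"t9");crop(s,262,200,40,60,10,"s9")
E
```

```text
time: 16.7
tool_pos: [0.4901, -0.0903, 0.0539]
ee_rot: [-3.141, -0.0, -0.286]
wrist_force: [-0.0, -0.7, -1.1]
width: 0.0132
t 16.7 pos [ 0.4901 -0.0903  0.0539] rot [-3.1413e+00 -2.0000e-04 -2.8600e-01] F [-0.  -0.7 -1.1] M [-0.05  0.09 -0.02] w 0.0132 q [-0.3   0.05  1.71  0.    1.37 -0.01]
xd 0.0517 yd -0.4957 z 0.0539 | Fx -0.6 Fy -0.2 Fz -1.1
```

View pics/t9.png

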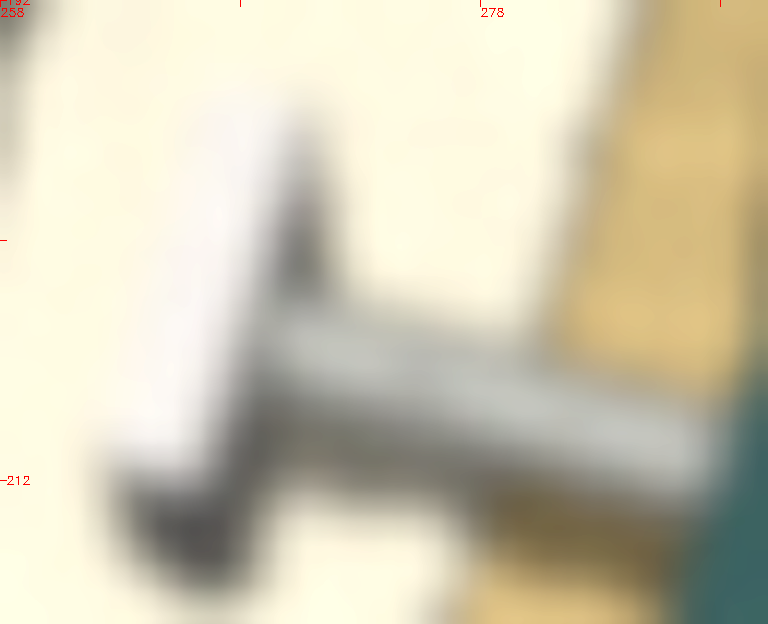

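View pics/s9.png

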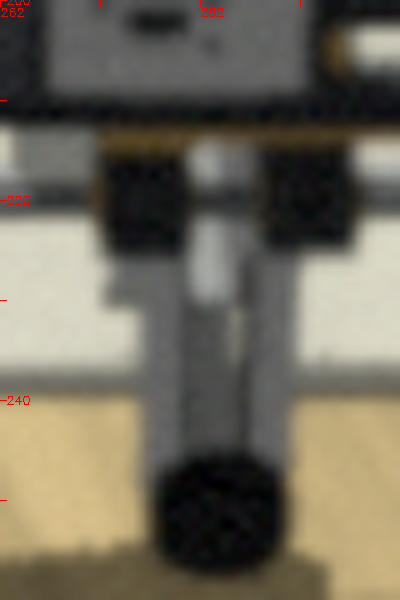

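```bash
python3 -m handwheel '{"delta_pos": [[0,-2,0],[0,-3,0],[0,-3,0],[0,-3,0],[0,-3,0],[0,-3,0],[0,-3,0],[0,0,0]], "rotation": [[0,0,0],[0,0,0],[0,0,0],[0,0,0],[0,0,0],[0,0,0],[0,0,0],[0,0,0]], "claw":[1,1,1,1,1,1,1,1]}'
python3 fs.py
```

```text
time: 17.8
tool_pos: [0.4958, -0.0707, 0.0539]
ee_rot: [-3.141, -0.0, -0.286]
wrist_force: [0.7, -0.0, -1.0]
width: 0.013
t 17.8 pos [ 0.4958 -0.0707  0.0539] rot [-3.1409e+00 -1.0000e-04 -2.8570e-01] F [ 0.7 -0.  -1. ] M [0.04 0.01 0.01] w 0.013 q [-0.26  0.06  1.71  0.    1.37  0.03]
xd 0.0721 yd -0.4956 z 0.0539 | Fx 0.2 Fy -0.6 Fz -1.0
```

```bash
python3 -m handwheel '{"delta_pos": [[0,-4,0],[0,-4,0],[0,-4,0],[0,-4,0],[0,-4,0],[0,-3,0],[0,-1,0],[0,0,0]], "rotation": [[0,0,0],[0,0,0],[0,0,0],[0,0,0],[0,0,0],[0,0,0],[0,0,0],[0,0,0]], "claw":[1,1,1,1,1,1,1,1]}'
python3 fs.py
```

```text
time: 18.8
tool_pos: [0.5025, -0.0479, 0.0539]
ee_rot: [-3.141, -0.0, -0.286]
wrist_force: [-0.3, -0.8, -1.5]
width: 0.0133
t 18.8 pos [ 0.5025 -0.0479  0.0539] rot [-3.1411 -0.     -0.2859] F [-0.3 -0.8 -1.5] M [-0.02  0.08  0.05] w 0.0133 q [-0.21  0.07  1.7   0.    1.37  0.08]
xd 0.0959 yd -0.4956 z 0.0539 | Fx -0.9 Fy 0.0 Fz -1.5
```

```bash
python3 -m handwheel '{"delta_pos": [[0,-2,0],[0,-2,0],[0,-1,0],[0,-1,0],[0,-0.5,0],[0,0,0],[0,0,0],[0,0,0]], "rotation": [[0,0,0],[0,0,0],[0,0,0],[0,0,0],[0,0,0],[0,0,0],[0,0,0],[0,0,0]], "claw":[1,1,1,1,1,1,1,1]}'
python3 fs.py
```

```text
time: 19.8
tool_pos: [0.5036, -0.0443, 0.0538]
ee_rot: [3.137, 0.0, -0.287]
wrist_force: [-2.2, -6.5, 0.3]
width: 0.0132
t 19.8 pos [ 0.5036 -0.0443  0.0538] rot [ 3.1367e+00  3.0000e-04 -2.8660e-01] F [-2.2 -6.5  0.3] M [-1.34  0.46  0.  ] w 0.0132 q [-0.2   0.07  1.69 -0.    1.38  0.09]
xd 0.0996 yd -0.4956 z 0.0538 | Fx -6.9 Fy 0.2 Fz 0.3
```

```bash
python3 - <<'E'
from h import *
s=load("side5");a=np.radians(73.6);x=np.array([np.cos(a),np.sin(a)]);y=np.array([-x[1],x[0]])
f=lambda X,Y,Z:proj(s,[*((.179+X)*x+(-.4957+Y)*y),Z]).round(2)
print("lug top rear edge",f(.012,0,.1),"front",f(0,0,.1))
for Z in (.101,.094,.090,.085,.08,.075,.07): print(Z,"carface",f(.046,0,Z),"bushface",f(.050,0,Z))
g=s["color"].astype(int).sum(2)//3
print(g[192:210,272:292])
E
```

```text
lug top rear edge [281.06 201.7 ] front [281.21 204.26]
0.101 carface [280.68 194.38] bushface [280.63 193.58]
0.094 carface [280.63 196.48] bushface [280.59 195.67]
0.09 carface [280.61 197.67] bushface [280.57 196.86]
0.085 carface [280.58 199.15] bushface [280.54 198.34]
0.08 carface [280.55 200.63] bushface [280.51 199.82]
0.075 carface [280.52 202.09] bushface [280.48 201.28]
0.07 carface [280.49 203.55] bushface [280.45 202.74]
[[192 196 196 197 193 181 125  78  63  65  94 149 184 194 196 195 196 193
  176 121]
 [193 195 197 195 194 183 142 111 101 102 121 164 187 191 190 191 191 190
  177 133]
 [180 182 182 181 183 178 161 147 141 140 146 161 167 169 168 171 168 169
  163 148]
 [136 136 136 135 136 135 133 125 122 123 124 126 127 126 128 125 128 127
  126 122]
 [105 103 101 100  98  98  99  97  98  98  96  96  97  98  96 100 103 102
  103 104]
 [100  97  85  73  71  68  71  70  68  71  71  70  72  69  72  81  98 100
  101 100]
 [100  95  75  61  54  56  55  53  52  54  55  52  56  56  61  76  93 100
  100 100]
 [100  96  72  56  53  54  52  51  51  50  47  50  53  54  56  74  
[... 168 characters left out ...]
 110 110
  106 101]
 [113 134 139 136 135 136 136 134 134 134 133 137 137 137 137 140 145 140
  117 104]
 [117 150 162 163 164 163 162 163 160 158 161 162 163 163 160 163 164 156
  124 103]
 [111 138 149 151 150 151 150 150 149 150 151 151 150 150 150 150 150 144
  118 103]
 [104 112 115 114 115 114 113 112 112 114 114 114 114 113 113 113 114 112
  105 100]
 [ 98  95  93  92  91  94  91  92  92  95  94  94  92  94  92  93  94  94
   98 100]
 [ 94  92  90  90  90  89  91  88  89  91  91  91  90  90  90  91  91  92
   97 101]
 [ 95  92  91  92  90  90  88  91  91  92  92  90  91  89  89  91  90  93
   98 100]
 [ 94  91  92  90  90  91  90  90  91  92  93  92  90  90  90  92  92  91
   98 101]]
```

```bash
cat > tilt.py <<'E'
import sys,json
from plan import *
def rows(x0,z0,th0,th1,n,adv=0.0,piv=.183,yd0=-.4957,nd=1):
    # x0,z0: commanded grip-axis xd and z at th=0 ; 2D in (xd,z)
    Q=np.array([piv,z0]);L=piv-x0
    def T(th,a):
        d=np.array([np.cos(th),np.sin(th)]); tz=np.array([np.sin(th),-np.cos(th)])
        return Q-(L-a)*d+.0196*tz
    D=[];p=T(th0,0);th=th0
    for i in range(n):
        t2=th0+(th1-th0)*(i+1)/n
        dv=T(t2,adv*(i+1)/n)-p
        ty=-np.array([np.cos(th),np.sin(th)]);tz=np.array([np.sin(th),-np.cos(th)])
        r=np.round([dv@ty*1000,dv@tz*1000],nd)
        p=p+(r[0]*ty+r[1]*tz)/1000;th=t2
        D.append([0,*r.tolist()])
    print(D,"dth",(th1-th0)/n)
if __name__=="__main__":
    rows(.1012,.0734,0,.144,8)
    rows(.1012,.0734,0,-.144,8)
E
python3 tilt.py
```

```text
[[0, -0.4, 1.5], [0, -0.3, 1.4], [0, -0.4, 1.5], [0, -0.4, 1.5], [0, -0.3, 1.4], [0, -0.4, 1.5], [0, -0.4, 1.5], [0, -0.3, 1.5]] dth 0.018
[[0, 0.3, -1.5], [0, 0.4, -1.5], [0, 0.3, -1.4], [0, 0.4, -1.5], [0, 0.3, -1.5], [0, 0.3, -1.5], [0, 0.4, -1.4], [0, 0.3, -1.5]] dth -0.018
```

```bash
python3 -m handwheel '{"delta_pos": [[0,0.8,1.5],[0,-0.3,1.4],[0,-0.4,1.5],[0,-0.4,1.5],[0,-0.3,1.4],[0,0,0],[0,0,0],[0,0,0]], "rotation": [[0.018,0,0],[0.018,0,0],[0.018,0,0],[0.018,0,0],[0.018,0,0],[0,0,0],[0,0,0],[0,0,0]], "claw":[1,1,1,1,1,1,1,1]}'
python3 fs.py
```

```text
time: 20.8
tool_pos: [0.5048, -0.0404, 0.0467]
ee_rot: [-3.05, -0.0, -0.286]
wrist_force: [-0.7, -1.3, -0.7]
width: 0.0129
t 20.8 pos [ 0.5048 -0.0404  0.0467] rot [-3.0504e+00 -1.0000e-04 -2.8570e-01] F [-0.7 -1.3 -0.7] M [-0.17  0.02 -0.04] w 0.0129 q [-0.26  0.07  1.72  0.09  1.35  0.01]
xd 0.1038 yd -0.4956 z 0.0467 | Fx -1.5 Fy 0.3 Fz -0.7
```

```bash
python3 -m handwheel '{"delta_pos": [[0,-1,0],[0,-1,0],[0,-1,0],[0,-1,0],[0,0,0],[0,0,0],[0,0,0],[0,0,0]], "rotation": [[0,0,0],[0,0,0],[0,0,0],[0,0,0],[0,0,0],[0,0,0],[0,0,0],[0,0,0]], "claw":[1,1,1,1,1,1,1,1]}'
python3 fs.py
```

```text
time: 21.8
tool_pos: [0.5057, -0.0371, 0.047]
ee_rot: [-3.051, 0.0, -0.286]
wrist_force: [0.5, 0.5, -1.4]
width: 0.0131
t 21.8 pos [ 0.5057 -0.0371  0.047 ] rot [-3.0512  0.     -0.286 ] F [ 0.5  0.5 -1.4] M [-0.03  0.07  0.02] w 0.0131 q [-0.25  0.07  1.72  0.09  1.35  0.02]
xd 0.1071 yd -0.4956 z 0.0470 | Fx 0.7 Fy -0.3 Fz -1.4
```

```bash
python3 -c "
from tilt import rows
rows(.1055,.0734,.09,0,6)"
```

```text
[[0, 0.3, -1.2], [0, 0.3, -1.1], [0, 0.3, -1.2], [0, 0.2, -1.2], [0, 0.3, -1.1], [0, 0.3, -1.2]] dth -0.015
```

```bash
python3 -m handwheel '{"delta_pos": [[0,0.3,-1.2],[0,0.3,-1.1],[0,0.3,-1.2],[0,0.2,-1.2],[0,0.3,-1.1],[0,0.3,-1.2],[0,0,0],[0,0,0]], "rotation": [[-0.015,0,0],[-0.015,0,0],[-0.015,0,0],[-0.015,0,0],[-0.015,0,0],[-0.015,0,0],[0,0,0],[0,0,0]], "claw":[1,1,1,1,1,1,1,1]}'
python3 fs.py
```

```text
time: 22.8
tool_pos: [0.5052, -0.0391, 0.054]
ee_rot: [-3.141, -0.0, -0.286]
wrist_force: [-0.8, -0.8, -0.7]
width: 0.0132
t 22.8 pos [ 0.5052 -0.0391  0.054 ] rot [-3.1411e+00 -2.0000e-04 -2.8600e-01] F [-0.8 -0.8 -0.7] M [0.04 0.06 0.06] w 0.0132 q [-0.19  0.07  1.69  0.    1.38  0.1 ]
xd 0.1051 yd -0.4957 z 0.0540 | Fx -1.0 Fy 0.6 Fz -0.7
```

```bash
python3 -m handwheel '{"delta_pos": [[0,-1,0],[0,-2,0],[0,-2,0],[0,-2,0],[0,-2,0],[0,-2,0],[0,-1,0],[0,0,0]], "rotation": [[0,0,0],[0,0,0],[0,0,0],[0,0,0],[0,0,0],[0,0,0],[0,0,0],[0,0,0]], "claw":[1,1,1,1,1,1,1,1]}'
python3 fs.py
```

```text
time: 23.8
tool_pos: [0.5086, -0.0275, 0.0539]
ee_rot: [-3.141, -0.0, -0.286]
wrist_force: [-0.5, -0.6, -0.4]
width: 0.0131
t 23.8 pos [ 0.5086 -0.0275  0.0539] rot [-3.1411e+00 -1.0000e-04 -2.8590e-01] F [-0.5 -0.6 -0.4] M [-0.03 -0.    0.02] w 0.0131 q [-0.17  0.08  1.69  0.    1.38  0.12]
xd 0.1172 yd -0.4956 z 0.0539 | Fx -0.7 Fy 0.3 Fz -0.4
```

Depth is about 67 mm with no force, so I'm carrying on.

```bash
python3 -m handwheel '{"delta_pos": [[0,-2,0],[0,-3,0],[0,-3,0],[0,-3,0],[0,-3,0],[0,-3,0],[0,-3,0],[0,0,0]], "rotation": [[0,0,0],[0,0,0],[0,0,0],[0,0,0],[0,0,0],[0,0,0],[0,0,0],[0,0,0]], "claw":[1,1,1,1,1,1,1,1]}'
python3 fs.py
```

```text
time: 24.8
tool_pos: [0.5143, -0.008, 0.054]
ee_rot: [-3.141, -0.0, -0.286]
wrist_force: [0.3, 0.4, 0.4]
width: 0.0129
t 24.8 pos [ 0.5143 -0.008   0.054 ] rot [-3.1406e+00 -1.0000e-04 -2.8570e-01] F [0.3 0.4 0.4] M [0.03 0.   0.01] w 0.0129 q [-0.13  0.09  1.68  0.    1.38  0.16]
xd 0.1375 yd -0.4956 z 0.0540 | Fx 0.5 Fy -0.2 Fz 0.4
```

```bash
python3 -m handwheel '{"delta_pos": [[0,-3,0],[0,-3,0],[0,-3,0],[0,-2,0],[0,-2,0],[0,-2,0],[0,-1,0],[0,0,0]], "rotation": [[0,0,0],[0,0,0],[0,0,0],[0,0,0],[0,0,0],[0,0,0],[0,0,0],[0,0,0]], "claw":[1,1,1,1,1,1,1,1]}'
python3 fs.py
```

```text
time: 25.8
tool_pos: [0.5177, 0.0042, 0.0535]
ee_rot: [3.136, 0.001, -0.287]
wrist_force: [-2.0, -7.9, 0.2]
width: 0.0135
t 25.8 pos [0.5177 0.0042 0.0535] rot [ 3.136e+00  7.000e-04 -2.865e-01] F [-2.  -7.9  0.2] M [-1.36  0.49  0.03] w 0.0135 q [-0.1   0.1   1.67 -0.01  1.38  0.19]
xd 0.1502 yd -0.4955 z 0.0535 | Fx -8.2 Fy -0.3 Fz 0.2
```

```bash
python3 -m handwheel '{"delta_pos": [[0,3.5,0],[0,0,-0.7],[0,0,-0.7],[0,-1,0],[0,-1,0],[0,-1,0],[0,-1,0],[0,0,0]], "rotation": [[0,0,0],[0,0,0],[0,0,0],[0,0,0],[0,0,0],[0,0,0],[0,0,0],[0,0,0]], "claw":[1,1,1,1,1,1,1,1]}'
python3 fs.py
```

```text
time: 26.8
tool_pos: [0.5188, 0.0074, 0.0553]
ee_rot: [-3.141, 0.0, -0.286]
wrist_force: [-1.5, -1.1, 0.3]
width: 0.0131
t 26.8 pos [0.5188 0.0074 0.0553] rot [-3.1413e+00  1.0000e-04 -2.8590e-01] F [-1.5 -1.1  0.3] M [-0.27  0.13  0.01] w 0.0131 q [-0.1   0.1   1.66  0.    1.38  0.19]
xd 0.1536 yd -0.4956 z 0.0553 | Fx -1.5 Fy 1.1 Fz 0.3
```

```bash
python3 -m handwheel '{"delta_pos": [[0,-2,0],[0,-2,0],[0,-2,0],[0,-2,0],[0,-2,0],[0,-1,0],[0,0,0],[0,0,0]], "rotation": [[0,0,0],[0,0,0],[0,0,0],[0,0,0],[0,0,0],[0,0,0],[0,0,0],[0,0,0]], "claw":[1,1,1,1,1,1,1,1]}'
python3 fs.py
python3 - <<'E'
from h2 import *
t=snap("top","top10");s=snap("side","side10")
crop(t,200,160,100,84,7,"t10");crop(s,240,165,70,90,7,"s10")
E
```

```text
time: 27.8
tool_pos: [0.5219, 0.0181, 0.0553]
ee_rot: [-3.141, 0.0, -0.286]
wrist_force: [-0.6, 0.1, 0.4]
width: 0.013
t 27.8 pos [0.5219 0.0181 0.0553] rot [-3.141  0.    -0.286] F [-0.6  0.1  0.4] M [-0.19  0.19  0.04] w 0.013 q [-0.07  0.11  1.66  0.    1.38  0.21]
xd 0.1647 yd -0.4956 z 0.0553 | Fx -0.1 Fy 0.6 Fz 0.4
```

View pics/t10.png

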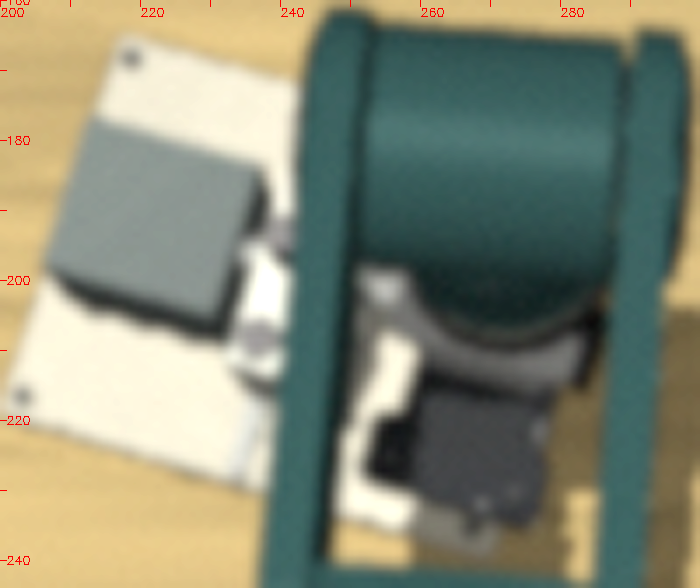

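View pics/s10.png

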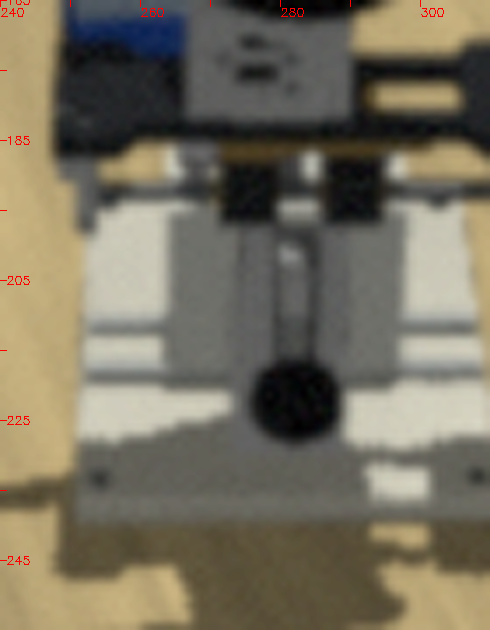

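```bash
python3 -m handwheel '{"delta_pos": [[0,0,0],[0,0,0],[0,0,0],[0,0,0],[0,0,-15],[0,0,-20],[0,0,-17],[0,10,0]], "rotation": [[0,0,0],[0,0,0],[0,0,0],[0,0,0],[0,0,0],[0,0,0],[0,0,0],[0,0,0]], "claw":[0,0,0,0,0,0,0,0]}'
python3 fs.py
python3 - <<'E'
from h2 import *
s=snap("side","side11")
crop(s,240,165,70,90,7,"s11")
E
```

```text
time: 28.9
tool_pos: [0.5205, 0.0081, 0.1098]
ee_rot: [-3.141, -0.005, -0.285]
wrist_force: [-0.5, -0.6, 0.1]
width: 0.0463
t 28.9 pos [0.5205 0.0081 0.1098] rot [-3.1406 -0.0047 -0.2849] F [-0.5 -0.6  0.1] M [-0.02  0.07 -0.06] w 0.0463 q [-0.09  0.06  1.59  0.    1.49  0.19]
xd 0.1547 yd -0.4971 z 0.1098 | Fx -0.7 Fy 0.3 Fz 0.1
```

View pics/s11.png

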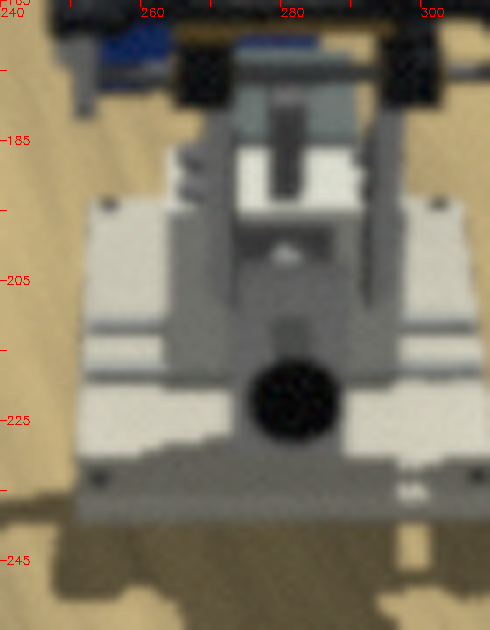

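```bash
python3 -m handwheel '{"delta_pos": [[0,25,0],[0,30,0],[0,20,0],[0,0,0],[0,0,15],[0,0,18],[0,0,12],[0,0,0]], "rotation": [[0,0,0],[0,0,0],[0,0,0],[0,0,0],[0,0,0],[0,0,0],[0,0,0],[0,0,0]], "claw":[1,1,1,1,1,1,1,1]}'
python3 fs.py
```

```text
time: 29.95
tool_pos: [0.4966, -0.063, 0.0602]
ee_rot: [3.142, 0.004, -0.285]
wrist_force: [-0.2, 0.1, -0.1]
width: 0.0008
t 29.95 pos [ 0.4966 -0.063   0.0602] rot [ 3.1415  0.004  -0.2853] F [-0.2  0.1 -0.1] M [-0.05  0.05 -0.02] w 0.0008 q [-0.24  0.06  1.7   0.    1.39  0.05]
xd 0.0798 yd -0.4942 z 0.0602 | Fx 0.0 Fy 0.2 Fz -0.1
```

```bash
python3 -m handwheel '{"delta_pos": [[0,-8,0],[0,-8,0],[0,-8,0],[0,-5,0],[0,-3,0],[0,-3,0],[0,-3,0],[0,-3,0]], "rotation": [[0,0,0],[0,0,0],[0,0,0],[0,0,0],[0,0,0],[0,0,0],[0,0,0],[0,0,0]], "claw":[1,1,1,1,1,1,1,1]}'
python3 fs.py
```

```text
time: 30.95
tool_pos: [0.5095, -0.0243, 0.0623]
ee_rot: [-3.142, 0.0, -0.286]
wrist_force: [0.5, 0.6, -0.0]
width: 0.0006
t 30.95 pos [ 0.5095 -0.0243  0.0623] rot [-3.1415  0.     -0.2862] F [ 0.5  0.6 -0. ] M [-0.06  0.07 -0.03] w 0.0006 q [-0.16  0.07  1.68  0.    1.39  0.13]
xd 0.1205 yd -0.4956 z 0.0623 | Fx 0.7 Fy -0.3 Fz -0.0
```

```bash
python3 -m handwheel '{"delta_pos": [[0,-2,0],[0,-2,0],[0,-2,0],[0,-2,0],[0,-2,0],[0,-2,0],[0,-2,0],[0,-2,0]], "rotation": [[0,0,0],[0,0,0],[0,0,0],[0,0,0],[0,0,0],[0,0,0],[0,0,0],[0,0,0]], "claw":[1,1,1,1,1,1,1,1]}'
python3 fs.py
python3 - <<'E'
from h2 import *
s=snap("side","side12")
crop(s,240,165,70,90,7,"s12")
E
```

```text
time: 31.95
tool_pos: [0.514, -0.0089, 0.0623]
ee_rot: [-3.141, -0.0, -0.286]
wrist_force: [-1.3, -1.5, 0.5]
width: 0.0001
t 31.95 pos [ 0.514  -0.0089  0.0623] rot [-3.1415 -0.     -0.2859] F [-1.3 -1.5  0.5] M [-0.35  0.14  0.05] w 0.0001 q [-0.13  0.08  1.67  0.    1.39  0.16]
xd 0.1366 yd -0.4956 z 0.0623 | Fx -1.8 Fy 0.8 Fz 0.5
```

View pics/s12.png

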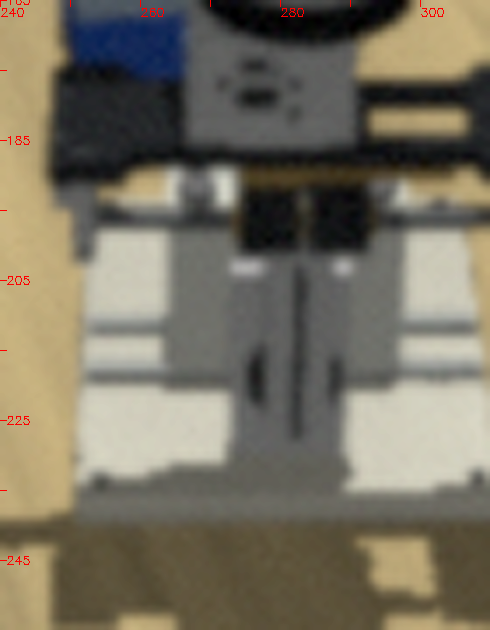

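```bash
python3 -m handwheel '{"delta_pos": [[0,-2,0],[0,-2,0],[0,-2,0],[0,-2,0],[0,-2,0],[0,-2,0],[0,-2,0],[0,-2,0]], "rotation": [[0,0,0],[0,0,0],[0,0,0],[0,0,0],[0,0,0],[0,0,0],[0,0,0],[0,0,0]], "claw":[1,1,1,1,1,1,1,1]}'
python3 fs.py
```

```text
time: 33.0
tool_pos: [0.5185, 0.0065, 0.0623]
ee_rot: [-3.141, -0.0, -0.286]
wrist_force: [-1.3, -1.5, 0.7]
width: 0.0006
t 33.0 pos [0.5185 0.0065 0.0623] rot [-3.1415 -0.     -0.286 ] F [-1.3 -1.5  0.7] M [-0.32  0.2   0.07] w 0.0006 q [-0.1   0.09  1.66  0.    1.39  0.19]
xd 0.1526 yd -0.4956 z 0.0623 | Fx -1.8 Fy 0.9 Fz 0.7
```

```bash
python3 -m handwheel '{"delta_pos": [[0,-1.5,0],[0,-1.5,0],[0,-1,0],[0,-1,0],[0,-1,0],[0,-1,0],[0,-1,0],[0,0,0]], "rotation": [[0,0,0],[0,0,0],[0,0,0],[0,0,0],[0,0,0],[0,0,0],[0,0,0],[0,0,0]], "claw":[1,1,1,1,1,1,1,1]}'
python3 fs.py
```

```text
time: 34.0
tool_pos: [0.5208, 0.0141, 0.0623]
ee_rot: [-3.141, 0.0, -0.286]
wrist_force: [0.6, -0.1, 0.6]
width: 0.0005
t 34.0 pos [0.5208 0.0141 0.0623] rot [-3.1413  0.     -0.2859] F [ 0.6 -0.1  0.6] M [-0.22  0.11  0.04] w 0.0005 q [-0.08  0.1   1.65  0.    1.39  0.2 ]
xd 0.1606 yd -0.4956 z 0.0623 | Fx 0.1 Fy -0.6 Fz 0.6
```

Still free at 0.1606, so I'll go on in small steps.

```bash
python3 -m handwheel '{"delta_pos": [[0,-1,0],[0,-1,0],[0,-1,0],[0,-1,0],[0,-1,0],[0,-1,0],[0,0,0],[0,0,0]], "rotation": [[0,0,0],[0,0,0],[0,0,0],[0,0,0],[0,0,0],[0,0,0],[0,0,0],[0,0,0]], "claw":[1,1,1,1,1,1,1,1]}'
python3 fs.py
```

```text
time: 35.0
tool_pos: [0.5207, 0.0142, 0.0624]
ee_rot: [3.13, 0.001, -0.288]
wrist_force: [-5.9, -15.0, 4.4]
width: 0.0001
t 35.0 pos [0.5207 0.0142 0.0624] rot [ 3.1301e+00  1.0000e-03 -2.8750e-01] F [ -5.9 -15.    4.4] M [-2.62  1.15  0.01] w 0.0001 q [-0.07  0.1   1.65 -0.01  1.4   0.22]
xd 0.1606 yd -0.4955 z 0.0624 | Fx -16.1 Fy 1.4 Fz 4.4
```

```bash
python3 -m handwheel '{"delta_pos": [[0,4,0],[0,10,0],[0,30,0],[0,40,0],[0,40,0],[0,40,-20],[0,40,-40],[0,0,-40]], "rotation": [[0,0,0],[0,0,0],[0,0,0],[0,0,0],[0,0,0],[0,0,0],[0,0,0],[0,0,0]], "claw":[1,1,1,1,1,1,1,1]}'
python3 fs.py
python3 - <<'E'
from h2 import *
t=snap("top","top13");s=snap("side","side13")
crop(t,200,160,100,84,7,"t13");crop(s,240,160,70,85,7,"s13")
cv2.imwrite("pics/s13f.png",s["color"][:,:,::-1])
E
```

```text
time: 36.0
tool_pos: [0.4642, -0.1778, 0.1629]
ee_rot: [-3.141, 0.0, -0.29]
wrist_force: [1.1, 0.1, -0.1]
width: 0.0003
t 36.0 pos [ 0.4642 -0.1778  0.1629] rot [-3.1407e+00  1.0000e-04 -2.8960e-01] F [ 1.1  0.1 -0.1] M [-0.07  0.02  0.  ] w 0.0003 q [-0.48 -0.02  1.56  0.    1.6  -0.19]
xd -0.0395 yd -0.4955 z 0.1629 | Fx 0.4 Fy -1.0 Fz -0.1
```

View pics/t13.png

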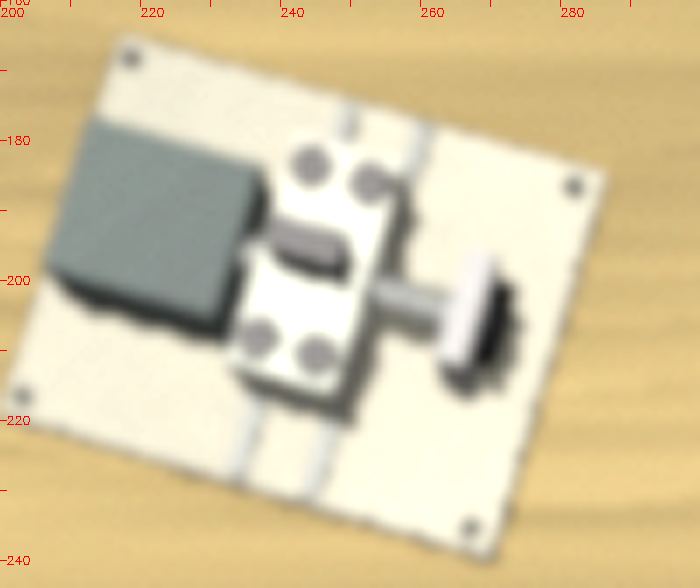

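View pics/s13f.png

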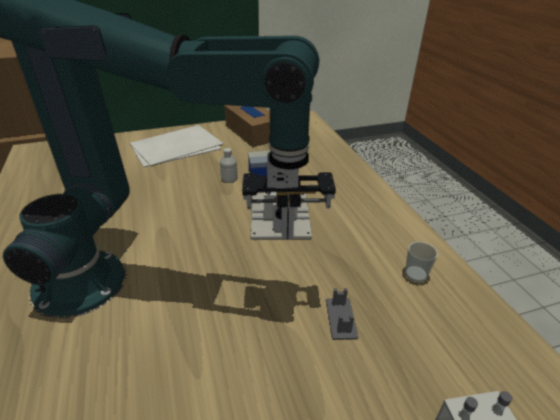

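```bash
python3 -m handwheel '{"delta_pos": [[0,20,-10],[-20,30,-10],[-30,30,0],[-30,30,0],[-30,30,0],[-20,20,0],[0,0,0],[0,0,0]], "rotation": [[0,0,0],[0,0,0],[0,0,0],[0,0,0],[0,0,0],[0,0,0],[0,0,0],[0,0,0]], "claw":[1,1,1,1,1,1,1,1]}'
python3 - <<'E'
from h2 import *
t=snap("top","top14");s=snap("side","side14")
crop(t,250,185,40,40,18,"t14");crop(s,240,160,70,85,7,"s14")
a=np.radians(73.6);x=np.array([np.cos(a),np.sin(a)]);y=np.array([-x[1],x[0]])
q=V(s,270,195,25,30);h=q.comp(q.g<40,(281,210));print("side head",h["cent"],h["cnt"].min(0),h["cnt"].max(0))
# expected silhouettes: head outer face disc centre at x=-10, in side camera frame line yd -.4955 (mouth xd from side lug .1839-.006)
for gap in (0,.005):
  pts=[]
  for X in (-.010-gap,-gap):
    for th in np.linspace(0,6.28,60):
        pts.append(proj(s,[*((.1785+X)*x+(-.4955+.018*np.cos(th))*y),.075+.018*np.sin(th)]))
  pts=np.array(pts);print("side pred gap",gap,pts.min(0),pts.max(0))
for gap in (0,.005):
  for X in (-.010-gap,-gap): print("top pred head top edge",gap,X,proj(t,[*((.179+X)*x+-.497*y),.093]).round(2), "lug edge",proj(t,[*(.179*x-.497*y),.1]).round(2))
E
```

```text
time: 37.1
tool_pos: [0.2956, -0.2921, 0.1816]
ee_rot: [-3.14, -0.0, -0.285]
wrist_force: [0.4, -0.3, -0.1]
width: 0.0007
side head [281.17804072 213.13002063] [275.1875 207.4375] [287.1875 218.8125]
side pred gap 0 [274.34119107 206.50056409] [287.77914426 219.41885566]
side pred gap 0.005 [274.37558158 207.58623907] [287.86405865 220.53943838]
top pred head top edge 0 -0.01 [271.78 205.55] lug edge [268.23 204.1 ]
top pred head top edge 0 0 [268.31 204.54] lug edge [268.23 204.1 ]
top pred head top edge 0.005 -0.015 [273.51 206.05] lug edge [268.23 204.1 ]
top pred head top edge 0.005 -0.005 [270.05 205.04] lug edge [268.23 204.1 ]
```

View pics/t14.png

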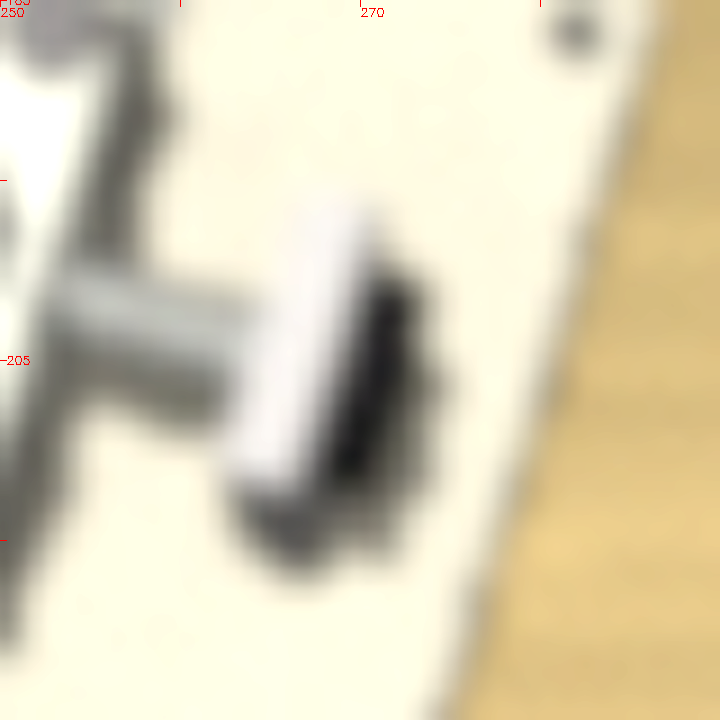

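View pics/s14.png

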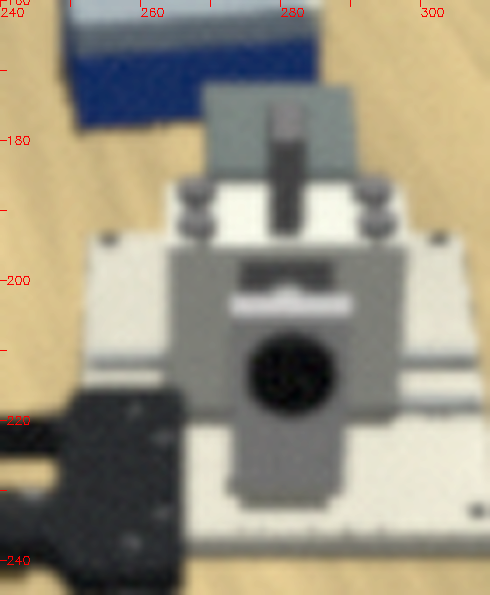

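```bash
python3 - <<'E'
from bench import robot
print(robot.close_job())
E
```

```text
the job is handed in; nothing more can be done
None
```

I locked the carriage on the dock and handed the job in at about 37 s of the 72 s allowed. The hand-in gives no verdict, so success is judged from my own checks.

**What I did**
- **Carriage:** I gripped the tab and slid the carriage about 7 mm into line, then gripped the rod on its rest.
- **Lug:** The nose met the lug face several times, and I pushed it there with up to 17 N. It entered after I shifted sideways by about 1 mm and swept downwards under light pressure.
- **Bush:** I felt it at about 7 N. Its hole stood about 4 mm high, found by tilting the nose up. I levelled the rod again to bring the bush down.
- **Socket:** The nose stopped at the socket mouth with about 8 N. Raising the rod 1.4 mm let it in.
- **Home:** I let go and pushed the head with closed fingers until it stopped at 16 N, then moved the arm clear.

**Last checks**
- **Head:** Both views show it flush on the lug. In the side view its centre was 0.2 pixel (under 0.5 mm) from where a flush head should be.
- **Carriage:** In line to about 0.5 mm.
- **Surroundings:** The bottle and box look unmoved by eye, and the robot touches nothing.
- **Forces:** The highest reading while the rod was at the bush was about 7 N, against the 30 N limit. I read forces only at the end of each call, so brief peaks in between are not known.

**What disagreed**
- **Cameras:** The two views differed from each other by 2–3 mm sideways, and the top view from the arm's readings by 1–2 mm. I lined things up relative to the dock and by feel instead.
- **Rod in its final place:** I did not measure its height and tilt separately. I rely on it sitting in the lug, bush and socket.

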